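# Sort inspected pipe fittings into tray and bin

### The arm

A 7-joint arm with a two-finger parallel gripper is mounted at the origin on the work surface. World frame = base frame: x ahead of the robot, y to its left, z up, the work surface at z = 0. Lengths are in m, angles in rad, forces in N, time in s.
With the tool pointing down it reaches from about 0.425 to 0.925 m from the base axis. Payload 6.8 kg.
Tool frame: the origin (TCP) lies between the finger pads; the fingertips stand r.tip_reach ahead of it and the grasp point (between the pads) lies 2 mm behind it (r.tip_reach is the distance from the TCP to the fingertips, in m); z points along the fingers, x is the direction in which the jaws open and shut, and the axes are right-handed (so a half turn about z gives the same grasp; the last joint's range is limited). The gripper opens to 88 mm and grips with 3 to 60 N. Pads are 20 mm wide; open, the fingers measure 115 mm over their backs; the gripper's body (75 mm by 178 mm) begins 61 mm behind the grasp point.
Start: joints at [1.163, 0.477, 0.022, 1.555, -0.011, 1.109, -0.083], TCP at [0.199, -0.645, 0.202] pointing down, gripper open.
Joint ranges: [-2.96, 2.96], [-0.34, 2.1], [-1.41, 1.46], [0.24, 2.44], [-1.37, 4.51], [0.17, 1.92], [-2.96, 2.96]. Speed limits (rad/s): [2.39, 2.39, 3.14, 3.14, 3.14, 3.14, 3.14].

### API

Orientations are given as [roll, pitch, yaw] about the fixed x, y, z axes, in that order (R = Rz(yaw) Ry(pitch) Rx(roll)).
In Python, from bench import r gives the robot as it stands.
- The arm moves only by the shell command python3 -m inch 'ROWS' [FORCE]. ROWS is JSON, a list of rows, each an object with "travel": the shift along the tool's x, y, z in m, a list of three; "spin": the turn about the tool's z in degrees; "grip": the closure, from 0 (fully open) to 1 (shut). A call has exactly 5 rows; each row shifts and turns the commanded pose from where the row before left it, along the tool's axes as they then stand; what a row does not reach is not made up. A row lasts 1/8 s, in which the tool goes at most 62.5 mm and 10.7 degrees, less where a joint would pass 70% of its speed; a pose out of reach is approached as far as the arm can. A call with a gripper value outside its range is refused whole. The fingers move at their own pace and stop on an object; FORCE is the grip in N (left out, the last holds). Time passes only in rows, so rows that do not move let the fingers close, or fill a call up. It gives the time, the measured TCP pose, the force and the opening at its end, in the units of the state.
- r.state(): the state, without advancing time (a new reading comes with each control period).
- r.capture(name): name is "scene" or "top" or "wrist"; returns the picture (384x512x3 uint8, red, green, blue); there is no depth.
- r.camera_info(name): a dict with "fx", "fy", "cx", "cy" (pixels), "view" (4x4, takes a point from world to camera coordinates). Camera axes: x right, y down, z forward; pixel columns grow to the right and rows downward; lengths in m; the calibration is good to about 2 mm. A picture is of the moment at which its call begins: read the wrist's pose just before it. camera_info takes no time and is no camera call; for the wrist camera it gives the pose at the moment of the call.
- r.close_job(): hands the job in, once; it reports no verdict.
The state is a dict: "time_s": time; "qpos": joint angles; "qvel": joint speeds; "joint_torque": joint torques, N m; "tcp_pos": TCP position; "tcp_rot": TCP orientation; "ft_force": force on the tool from outside, world axes, zero at the start; "wrist_torque": the same for the moment, N m; "grip_width": opening from 0.0 (shut) to 1.0 (fully open).
Only numpy, scipy, OpenCV 4.12 (cv2) and the standard library are available. Lean on these libraries where they do the work, as an engineer would, in place of code of your own. Each camera call takes 0.05 s, during which the arm holds its last target. There are 200 camera calls.

### The job

Sort the three inspected fittings on the bench by type: both necked flanges go into the low tray with the sliding cover, side by side and flat on its floor with their necks up, and the square valve body goes into the tall open bin, standing on its foot with the neck up. The valve body is lying on its side: first stand it up on the bench top and let go of it, then take it again and lower it into the bin. Set the parts down, do not drop them; slide the tray's cover fully shut over the flanges, and leave the big flange, the oil jar and the caliper where they are.

Things in the scene. Friction and masses are not known exactly. Their poses are not given: they have to be found in the camera images.
- valve_body: Plain aluminium valve body, 0.2 kg: a square block 36 x 36 x 70 mm long, a round neck (26 mm diameter, 14 mm long) on one end, 84 mm in all. Origin: centre of its square foot (the end away from the neck); z runs from foot to neck, x and y are square to its sides. It starts lying on one side on the bench, its axis 18 mm up, the neck roughly towards +y.
- flange_a: Steel necked flange, 0.3 kg: a round plate 64 mm across, 10 mm thick, with six dark bolt holes, and on it a round neck, 36 mm across at its root, 34 mm at the top, 28 mm high; 38 mm high in all. Origin: centre of the plate's underside, z up through the neck. Starts neck up on the bench.
- flange_b: A second flange, the same as flange_a.
- flange_tray: Low grey tray, fixed: 140 (x) by 180 (y) by 50 mm high, walls and floor 5 mm, so inside 130 by 170 mm. Origin: centre of its underside; x points away from the robot along two runners (8 mm wide at y = +-94 mm, top at 56 mm) that reach from x = -70 to +205 mm and carry the sliding cover. Which side of the bench it is on varies.
- cover (a joint): Travel of the tray's sliding aluminium cover in m: 0 = fully shut, 0.13 = fully open (slid along the tray's +x, away from the robot). 140 (x) by 178 (y) by 4 mm, underside 51 mm above the bench; at value q its centre is at tray x = q. It needs about 1.5 N and stays where it is left. It starts 0.10 to 0.13 open.
- cover_grip (a point): Top centre of the black bar handle on the cover, 81 mm above the bench, at tray x = q - 52 mm, y = 0. The bar is 14 mm thick along the tray's x, 50 mm long along its y, and stands 26 mm above the cover (from 55 to 81 mm above the bench).
- body_bin: Tall open plastic bin, fixed to the bench: 120 x 120 mm outside, 80 mm high, walls and floor 5 mm, so inside 110 x 110 mm. Origin: centre of its underside, axes along its sides.
- big_flange: Bystander: big flat steel flange ring, 130 mm across, 16 mm thick, lying on a white foam sheet (150 x 150 x 12 mm) at the far side. Origin: centre of its underside.
- oil_jar: Bystander: small grey jar with a black cap, 56 mm across, 85 mm high. Origin: centre of its underside.
- caliper: Bystander: slide caliper lying flat, 200 mm long along its y, 11 mm thick at its black display, jaws to its +x. Origin: middle of its beam, underside.
Mind the look-alikes: they are no part of the job. What is shaped like the flange_a but red is not meant.

How it is judged:
By the outcome, as a careful person would: the job done as asked, in the order asked, and still so for the second after the job is handed in, with the robot touching nothing.
It also fails if it takes over 72 s, if anything falls off the work surface, if the arm or the gripper's body presses on something with over 40 N, if the wrist force passes 120 N, or if a joint passes its speed limit or range.

## Working session

There is one attempt and no reset: what is moved stays moved. The work goes in short steps, Python scripts to look and compute and a shell command to move; the robot and the scene stay as the last step left them, time stands still between calls to the robot, and variables do not carry over. Pictures are saved under pics/ and viewed, about 8 in all and at most 12, crops included, and the job is handed in when it is done.

```bash
mkdir -p pics; ls
python3 - <<'E'
from bench import r
import cv2,numpy as np
for n in("scene","top"):
    im=r.capture(n); cv2.imwrite(f"pics/{n}0.png",im[...,::-1])
    c=r.camera_info(n); print(n,{k:np.round(v,3).tolist() for k,v in c.items()})
s=r.state(); print({k:np.round(v,3).tolist() for k,v in s.items()}, r.tip_reach)
E
```

```text
pics
scene {'fx': 351.871, 'fy': 351.871, 'cx': 253.725, 'cy': 193.019, 'view': [[-0.047, 0.999, 0.001, 0.017], [0.656, 0.032, -0.754, -0.287], [-0.753, -0.035, -0.657, 1.468], [0.0, 0.0, 0.0, 1.0]]}
top {'fx': 398.811, 'fy': 398.811, 'cx': 265.761, 'cy': 194.239, 'view': [[-0.002, -1.0, -0.003, 0.007], [-0.998, 0.002, -0.056, 0.536], [0.056, 0.003, -0.998, 1.075], [0.0, 0.0, 0.0, 1.0]]}
{'time_s': 0.1, 'qpos': [1.163, 0.478, 0.022, 1.556, -0.011, 1.109, -0.083], 'qvel': [-0.001, -0.003, -0.0, -0.003, 0.0, -0.001, -0.0], 'joint_torque': [0.004, -58.409, 1.54, -27.331, -0.054, 0.013, 0.0], 'tcp_pos': [0.199, -0.644, 0.201], 'tcp_rot': [3.141, 0.002, -1.271], 'ft_force': [0.179, -0.19, 1.097], 'wrist_torque': [-0.071, 0.017, 0.013], 'grip_width': 1.001} 0.017
```

View pics/top0.png

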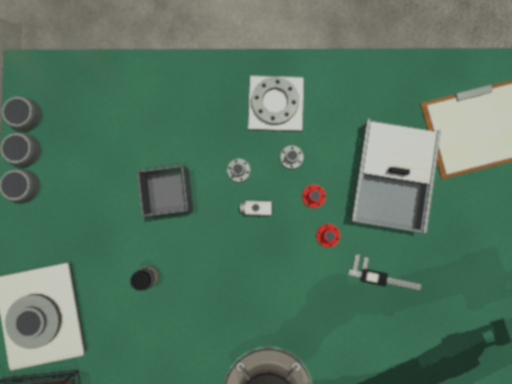

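View pics/scene0.png

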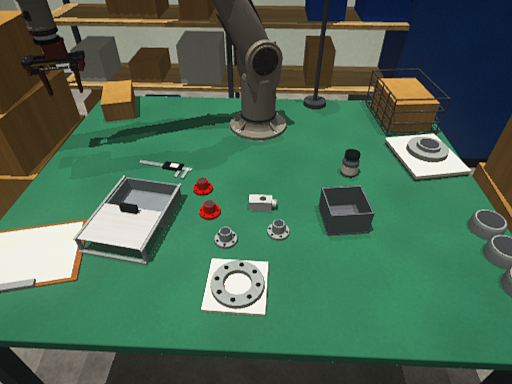

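Top view: bin (164,191), valve body (257,208) with its neck to the left (+y), grey flanges (238,170) and (292,157), red look-alikes (314,196) and (329,236), tray (395,175) with its handle at (399,171). The scene view agrees. Next I'll segment and measure.

```bash
cat > h.py <<'E'
import numpy as np,cv2
from bench import r
def ray(c,px,z):
    V=c["view"];R=np.array(V)[:3,:3];t=np.array(V)[:3,3]
    o=-R.T@t; d=R.T@np.array([(px[0]-c["cx"])/c["fx"],(px[1]-c["cy"])/c["fy"],1.])
    return (o+d*(z-o[2])/d[2])[:2]
def proj(c,P):
    V=np.array(c["view"]);p=V[:3,:3]@np.array(P,float)+V[:3,3]
    return np.array([c["fx"]*p[0]/p[2]+c["cx"],c["fy"]*p[1]/p[2]+c["cy"]])
E
python3 - <<'E'
from h import *
im=cv2.imread("pics/top0.png");c=r.camera_info("top")
hsv=cv2.cvtColor(im,cv2.COLOR_BGR2HSV)
m=((hsv[...,1]<90)).astype(np.uint8)*255
m[:60]=0
cs,_=cv2.findContours(m,cv2.RETR_EXTERNAL,cv2.CHAIN_APPROX_NONE)
for k in cs:
    a=cv2.contourArea(k)
    if a<120: continue
    R=cv2.minAreaRect(k)
    print(int(a),np.round(R[0],1),np.round(R[1],1),round(R[2],1),[np.round(ray(c,R[0],z),4).tolist() for z in(.01,.036,.05)])
    if 6000>a>2000: print([np.round(ray(c,p,.05),3).tolist() for p in cv2.boxPoints(R)])
a=cv2.resize(im[110:260,130:290],None,fx=4,fy=4,interpolation=cv2.INTER_CUBIC)
b=cv2.resize(im[110:240,340:450],None,fx=4,fy=4,interpolation=cv2.INTER_CUBIC)
# stack within 800x600 separately
cv2.imwrite("pics/tray.png",b)
E
```

```text
652 [ 39.5 376.5] [13. 79.] 90.0 [[0.0477, 0.6136], [0.0579, 0.599], [0.0633, 0.5912]]
2474 [267.5 364.5] [37. 89.] 90.0 [[0.0788, 0.0022], [0.0882, 0.0022], [0.0933, 0.0022]]
[[0.14, 0.117], [0.14, -0.113], [0.047, -0.112], [0.047, 0.117]]
501 [144.6 277.2] [22.1 29.4] 71.6 [[0.3111, 0.3357], [0.315, 0.3278], [0.3171, 0.3235]]
7387 [ 39.2 316. ] [98.9 80.1] 80.2 [[0.2076, 0.6193], [0.2139, 0.6046], [0.2173, 0.5967]]
844 [385.3 277.2] [75.1 25. ] 22.6 [[0.3103, -0.3175], [0.3142, -0.3099], [0.3163, -0.3058]]
481 [255.5 207.5] [17. 33.] 90.0 [[0.4996, 0.0343], [0.4991, 0.0335], [0.4987, 0.0331]]
1076 [ 19.5 185. ] [34. 39.] 90.0 [[0.5627, 0.6843], [0.5607, 0.668], [0.5595, 0.6593]]
2479 [164.3 190.7] [49.1 53.5] 82.9 [[0.5462, 0.285], [0.5445, 0.2783], [0.5436, 0.2747]]
[[0.6, 0.354], [0.617, 0.213], [0.488, 0.196], [0.471, 0.336]]
477 [238.5 170. ] [24.7 24.7] 45.0 [[0.603, 0.0811], [0.6, 0.0792], [0.5983, 0.0782]]
480 [291.3 156.8] [24.  24.7] 45.0 [[0.6395, -0.0644], [0.6355, -0.0628], [0.6334, -0.0619]]
14054 [434.5 164.2] [128.8 191.3] 75.3 [[0.618, -0.4586], [0.6146, -0.4476], [0.6127, -0.4417]]
3092 [275.7 102.8] [56.9 56.6] 1.7 [[0.7906, -0.022], [0.783, -0.0214], [0.779, -0.0211]]
[[0.705, 0.057], [0.859, 0.053], [0.854, -0.1], [0.7, -0.094]]
2504 [ 20.5 113. ] [ 41. 106.] 0.0 [[0.7636, 0.6881], [0.7568, 0.6718], [0.7531, 0.663]]
[[0.61, 0.713], [0.898, 0.723], [0.898, 0.612], [0.61, 0.604]]
```

View pics/tray.png

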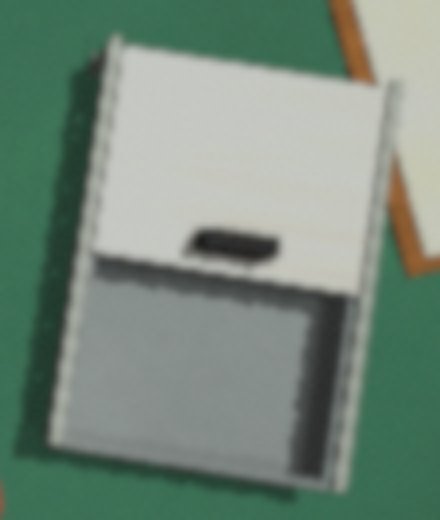

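The tray crop shows runner corners at (50,443), (345,490), (115,37) and (400,82), the cover's near edge from (93,253) to (358,296), and the handle top around (235,242). I'll fit poses to these.

Run:
```python
from h import *
from scipy.optimize import least_squares
c=r.camera_info("top")
px=np.array([[50,443],[345,490],[115,37],[400,82]])/4+[340,110]-.4
loc=np.array([[-.07,.098],[-.07,-.098],[.205,.098],[.205,-.098]])
def W(p,l): a=p[2];return np.array([p[0]+np.cos(a)*l[0]-np.sin(a)*l[1],p[1]+np.sin(a)*l[0]+np.cos(a)*l[1]])
f=lambda p:np.concatenate([proj(c,[*W(p,l),.056])-q for l,q in zip(loc,px)])
s=least_squares(f,[.55,-.35,0]);p=s.x;print("tray",p,np.degrees(p[2]),s.fun.round(1))
for n,q,z in(("edgeL",(93,253),.055),("edgeR",(358,296),.055),("handle",(238,241),.081)):
    w=ray(c,np.array(q)/4+[340,110]-.4,z)-p[:2];a=p[2]
    print(n,w[0]*np.cos(a)+w[1]*np.sin(a),-w[0]*np.sin(a)+w[1]*np.cos(a))
```

```text
tray [ 0.51701056 -0.32744834 -0.1636774 ] -9.378024464161337 [-0.2  0.2  0.3  0.6 -1.  -0.7  1.  -0.2]
edgeL 0.05893764067366618 0.08798178858417102
edgeR 0.05886330674025536 -0.08822732981907244
handle 0.07777149839600243 0.0028759507984632664
```

```bash
cat >> h.py <<'E'
def plan(xyz,yaw_deg,n,grip=0,pos=None,yaw=None):
    s=r.state()
    p=np.array(s["tcp_pos"] if pos is None else pos,float); y=np.degrees(s["tcp_rot"][2]) if yaw is None else yaw
    dy=(yaw_deg-y+180)%360-180; d=(np.array(xyz)-p)/n
    out=[]
    for i in range(n):
        a=np.radians(y+dy/n*i); C,S=np.cos(a),np.sin(a)
        out.append([round(1000*v,1) for v in (d[0]*C+d[1]*S,d[0]*S-d[1]*C,-d[2])])
    print("yaw",round(y,1),"spin/row",round(-dy/n,2),"mm:",out)
E
python3 -c "
from h import *
plan([.48,.02,.30],0,15)"
```

```text
yaw -72.8 spin/row -4.85 mm: [[np.float64(-36.8), np.float64(-31.0), np.float64(-6.6)], [np.float64(-34.0), np.float64(-34.0), np.float64(-6.6)], [np.float64(-31.0), np.float64(-36.7), np.float64(-6.6)], [np.float64(-27.8), np.float64(-39.2), np.float64(-6.6)], [np.float64(-24.4), np.float64(-41.4), np.float64(-6.6)], [np.float64(-20.8), np.float64(-43.4), np.float64(-6.6)], [np.float64(-17.1), np.float64(-45.0), np.float64(-6.6)], [np.float64(-13.2), np.float64(-46.2), np.float64(-6.6)], [np.float64(-9.2), np.float64(-47.2), np.float64(-6.6)], [np.float64(-5.2), np.float64(-47.8), np.float64(-6.6)], [np.float64(-1.1), np.float64(-48.1), np.float64(-6.6)], [np.float64(2.9), np.float64(-48.0), np.float64(-6.6)], [np.float64(7.0), np.float64(-47.6), np.float64(-6.6)], [np.float64(11.0), np.float64(-46.8), np.float64(-6.6)], [np.float64(14.9), np.float64(-45.7), np.float64(-6.6)]]
```

```bash
sed -i 's/round(1000\*v,1)/float(round(1000*v,1))/' h.py
python3 -m inch '[{"travel":[-0.037,-0.031,-0.007],"spin":-4.85,"grip":0},{"travel":[-0.034,-0.034,-0.007],"spin":-4.85,"grip":0},{"travel":[-0.031,-0.037,-0.007],"spin":-4.85,"grip":0},{"travel":[-0.028,-0.039,-0.007],"spin":-4.85,"grip":0},{"travel":[-0.024,-0.041,-0.007],"spin":-4.85,"grip":0}]' 10
python3 -m inch '[{"travel":[-0.021,-0.043,-0.007],"spin":-4.85,"grip":0},{"travel":[-0.017,-0.045,-0.007],"spin":-4.85,"grip":0},{"travel":[-0.013,-0.046,-0.007],"spin":-4.85,"grip":0},{"travel":[-0.009,-0.047,-0.007],"spin":-4.85,"grip":0},{"travel":[-0.005,-0.048,-0.007],"spin":-4.85,"grip":0}]'
python3 -m inch '[{"travel":[-0.001,-0.048,-0.007],"spin":-4.85,"grip":0},{"travel":[0.003,-0.048,-0.007],"spin":-4.85,"grip":0},{"travel":[0.007,-0.048,-0.007],"spin":-4.85,"grip":0},{"travel":[0.011,-0.047,-0.007],"spin":-4.85,"grip":0},{"travel":[0.015,-0.046,-0.007],"spin":-4.85,"grip":0}]'
python3 - <<'E'
from h import *
c=r.camera_info("wrist");im=r.capture("wrist");cv2.imwrite("pics/w1.png",im[...,::-1]);print({k:np.round(v,3).tolist() for k,v in c.items()}); s=r.state();print(s["tcp_pos"],s["tcp_rot"],s["qpos"])
for P in([.602,.081,.01],[.638,-.064,.01],[.5,.033,.036]):print(proj(c,P))
E
```

```text
time_s: 0.72
tcp_pos: [0.2932, -0.422, 0.2367]
tcp_rot: [3.142, 0.0, -0.845]
ft_force: [2.1, 0.0, -0.6]
grip_width: 1.003
time_s: 1.35
tcp_pos: [0.3868, -0.2014, 0.2719]
tcp_rot: [3.141, 0.0, -0.422]
ft_force: [0.9, 0.6, 0.3]
grip_width: 0.999
time_s: 1.98
tcp_pos: [0.4811, 0.0204, 0.3068]
tcp_rot: [3.141, 0.0, 0.001]
ft_force: [0.2, -0.7, 0.1]
grip_width: 1.001
{'fx': 304.665, 'fy': 304.665, 'cx': 256.648, 'cy': 191.585, 'view': [[1.0, 0.002, 0.001, -0.482], [0.002, -0.954, 0.301, -0.049], [0.001, -0.301, -0.954, 0.498], [0.0, 0.0, 0.0, 1.0]]}
[0.48308982 0.02753793 0.30807023] [-3.13779966e+00 -2.98643980e-03  1.20111634e-02] [ 0.42838409  0.11467021 -0.65752923  1.82281211  0.07113126  1.22494617
 -0.23783764]
[335.75781511 111.29949157]
[350.35240317 201.13360006]
[269.07790551 145.30287152]
```

View pics/w1.png

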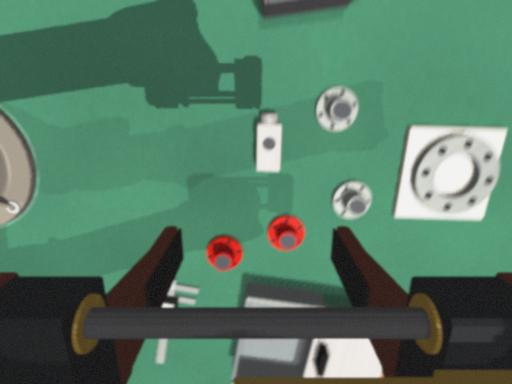

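Wrist view: body (268,145) with its neck towards the top (+y), flanges (337,108) and (352,199), reds at (225,253) and (287,232). This agrees with the top-camera estimates. Next I'll refine numerically.

Run:
```python
from h import *
c=r.camera_info("wrist");im=r.capture("wrist")[...,::-1].copy();s=r.state();print(s["tcp_pos"],s["tcp_rot"][2])
hsv=cv2.cvtColor(im,cv2.COLOR_BGR2HSV)
m=((hsv[...,1]<90)).astype(np.uint8)*255
for n,(x,y,z) in{"a":(.602,.081,.01),"b":(.638,-.064,.01),"body":(.5,.033,.036)}.items():
    u,v=proj(c,[x,y,z]).astype(int);q=np.zeros_like(m);h=36;q[v-h:v+h,u-h:u+h]=m[v-h:v+h,u-h:u+h]
    cs,_=cv2.findContours(q,cv2.RETR_EXTERNAL,cv2.CHAIN_APPROX_NONE);k=max(cs,key=cv2.contourArea)
    P=np.array([ray(c,p[0],z) for p in k])
    if n=="body":
        R=cv2.minAreaRect((P*1000).astype(np.float32));print(n,R,P.min(0),P.max(0))
        b=k[:,0,:];
        for row in range(b[:,1].min(),b[:,1].max()+1,4): 
            xs=b[b[:,1]==row,0]; print(row,[np.round(ray(c,(e,row),.036),4).tolist() for e in(xs.min(),xs.max())])
    else:
        (e,rad)=cv2.minEnclosingCircle((P*1000).astype(np.float32));E=cv2.fitEllipse((P*1000).astype(np.float32));print(n,e,rad,E)
```

```text
[0.48209507 0.02476129 0.30747951] 0.008242603576704921
a (602.0614624023438, 81.30873107910156) 34.19047546386719 ((601.99169921875, 80.98887634277344), (65.94026947021484, 67.06304168701172), 67.43968963623047)
b (641.0158081054688, -81.41343688964844) 51.47407913208008 ((638.3768920898438, -74.78421783447266), (65.1851577758789, 97.4575424194336), 3.7869317531585693)
body ((497.81146240234375, 34.1659049987793), (90.39977264404297, 41.12520980834961), 89.15695190429688) [ 0.47728649 -0.01097012] [0.51866431 0.07944207]
119 [[0.493, 0.0794], [0.493, 0.0794]]
123 [[0.4843, 0.0736], [0.5121, 0.074]]
127 [[0.4844, 0.0679], [0.5123, 0.0682]]
131 [[0.4786, 0.062], [0.5169, 0.0625]]
135 [[0.4786, 0.0562], [0.5186, 0.0567]]
139 [[0.4787, 0.0503], [0.5173, 0.0508]]
143 [[0.4787, 0.0444], [0.5175, 0.0448]]
147 [[0.4788, 0.0384], [0.5177, 0.0389]]
151 [[0.4773, 0.0324], [0.5179, 0.0329]]
155 [[0.4774, 0.0263], [0.5181, 0.0268]]
159 [[0.4774, 0.0202], [0.5168, 0.0206]]
163 [[0.4775, 0.014], [0.517, 0.0145]]
167 [[0.4775, 0.0078], [0.5172, 0.0083]]
171 [[0.4776, 0.0015], [0.5174, 0.002]]
175 [[0.4776, -0.0048], [0.5177, -0.0043]]
179 [[0.4931, -0.011], [0.5132, -0.0107]]
```

```bash
python3 -m inch '[{"travel":[0.008,-0.012,0.05],"spin":0.4,"grip":0},{"travel":[0.008,-0.012,0.05],"spin":0,"grip":0},{"travel":[0,0,0.05],"spin":0,"grip":0},{"travel":[0,0,0.05],"spin":0,"grip":0},{"travel":[0,0,0],"spin":0,"grip":0}]' 6
python3 -m inch '[{"travel":[0,0,0],"spin":0,"grip":0},{"travel":[0,0,0],"spin":0,"grip":0},{"travel":[0,0,0],"spin":0,"grip":0},{"travel":[0,0,0],"spin":0,"grip":0},{"travel":[0,0,0],"spin":0,"grip":0}]'
python3 -c "
from h import *
plan([.498,.050,.02],-0.5,5)"
```

```text
time_s: 2.7
tcp_pos: [0.4937, 0.0418, 0.1037]
tcp_rot: [3.141, 0.008, -0.009]
ft_force: [-0.9, 0.4, 1.1]
grip_width: 1.001
time_s: 3.32
tcp_pos: [0.4972, 0.043, 0.107]
tcp_rot: [3.141, -0.0, -0.008]
ft_force: [0.8, -0.9, -0.1]
grip_width: 0.997
yaw -0.5 spin/row 0.0 mm: [[0.2, -1.4, 17.4], [0.2, -1.4, 17.4], [0.2, -1.4, 17.4], [0.2, -1.4, 17.4], [0.2, -1.4, 17.4]]
```

```bash
python3 -m inch '[{"travel":[0,-0.002,0.022],"spin":0,"grip":0},{"travel":[0,-0.002,0.022],"spin":0,"grip":0},{"travel":[0.001,-0.002,0.022],"spin":0,"grip":0},{"travel":[0,-0.001,0.021],"spin":0,"grip":0},{"travel":[0,0,0],"spin":0,"grip":0}]' 5
python3 -m inch '[{"travel":[0,0,0],"spin":0,"grip":0},{"travel":[0,0,0],"spin":0,"grip":1},{"travel":[0,0,0],"spin":0,"grip":1},{"travel":[0,0,0],"spin":0,"grip":1},{"travel":[0,0,0],"spin":0,"grip":1}]' 5
python3 -m inch '[{"travel":[0,0,0],"spin":0,"grip":1},{"travel":[0,0,0],"spin":0,"grip":1},{"travel":[0,0,0],"spin":0,"grip":1},{"travel":[0,0,0],"spin":0,"grip":1},{"travel":[0,0,0],"spin":0,"grip":1}]' 5
```

```text
time_s: 3.95
tcp_pos: [0.4969, 0.05, 0.0186]
tcp_rot: [3.141, 0.003, -0.008]
ft_force: [0.7, 0.1, 0.2]
grip_width: 1.003
time_s: 4.58
tcp_pos: [0.4982, 0.05, 0.0199]
tcp_rot: [3.142, -0.0, -0.008]
ft_force: [-0.1, -0.8, 0.1]
grip_width: 0.587
time_s: 5.2
tcp_pos: [0.4982, 0.0501, 0.0198]
tcp_rot: [3.142, -0.0, -0.008]
ft_force: [0.2, 0.2, 0.4]
grip_width: 0.022
```

Run:
```python
from h import *
a=r.capture("scene")[150:290,150:400,::-1]; b=r.capture("wrist")[...,::-1]
print(r.state()["grip_width"])
a=cv2.resize(a,(512,287),interpolation=cv2.INTER_CUBIC);b=cv2.resize(b,(400,300))
o=np.zeros((590,512,3),np.uint8);o[:287]=a;o[288:588,:400]=b;cv2.imwrite("pics/c1.png",o)
```

```text
0.006501371013969214
```

View pics/c1.png

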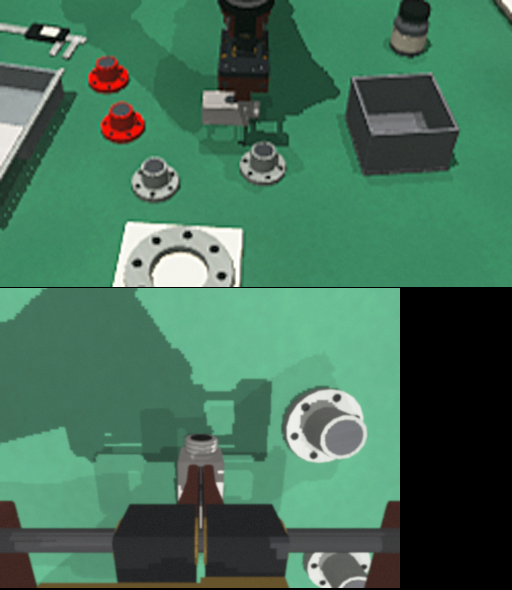

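Composite: the gripper looks shut, with the body still lying at about (230,107) in the scene crop. The opening reads about 0, so the grasp missed. A closer look is needed.

Run:
```python
from h import *
a=cv2.cvtColor(r.capture("scene"),cv2.COLOR_RGB2BGR); b=cv2.cvtColor(r.capture("wrist"),cv2.COLOR_RGB2BGR)
cs,cw=r.camera_info("scene"),r.camera_info("wrist");s=r.state();t=s["tcp_pos"];print(t,s["grip_width"],s["tcp_rot"],s["ft_force"])
print("tcp",proj(cs,t),proj(cw,t),"tip",proj(cs,np.array(t)-[0,0,.017]),proj(cw,np.array(t)-[0,0,.017]))
a=cv2.resize(a[170:235,225:310],None,fx=6,fy=6,interpolation=cv2.INTER_CUBIC);b=cv2.resize(b[150:290,180:340],None,fx=3,fy=3)
h=max(a.shape[0],b.shape[0]);o=np.zeros((a.shape[0]+b.shape[0]-230 if 0 else h,a.shape[1]+b.shape[1],3),np.uint8);o[:a.shape[0],:a.shape[1]]=a;o[:b.shape[0],a.shape[1]:]=b;o=cv2.resize(o,None,fx=.79,fy=.79);print(o.shape);cv2.imwrite("pics/c2.png",o)
```

```text
[0.49813827 0.05007125 0.01976274] 0.0062358226504963445 [-3.14158463e+00 -3.31554842e-05 -8.20900396e-03] [-0.03389444 -0.00828732 -0.50653293]
tcp [267.91919555 201.75483223] [256.3486761  229.11776406] tip [267.76852076 205.80575977] [256.34856809 219.06991535]
(332, 782, 3)
```

View pics/c2.png

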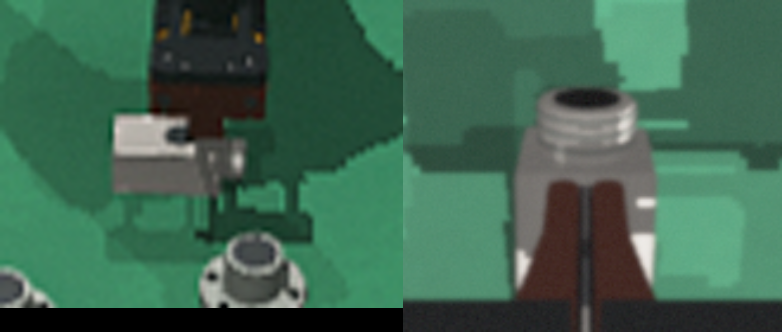

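The crops show the body still lying where it was, with the shut fingers over its top face. I'll raise the tool and check the finger geometry in free air.

```bash
python3 -m inch '[{"travel":[0,0,-0.02],"spin":0,"grip":1},{"travel":[0,0,-0.03],"spin":0,"grip":1},{"travel":[0,0,-0.03],"spin":0,"grip":1},{"travel":[0,0,0],"spin":0,"grip":1},{"travel":[0,0,0],"spin":0,"grip":1}]'
python3 - <<'E'
from h import *
a=cv2.cvtColor(r.capture("scene"),cv2.COLOR_RGB2BGR);cw=r.camera_info("wrist"); b=cv2.cvtColor(r.capture("wrist"),cv2.COLOR_RGB2BGR);t=r.capture("top")[...,::-1]
cs=r.camera_info("scene");s=r.state();t_=np.array(s["tcp_pos"]);print(t_,s["grip_width"])
for n,d in(("tcp",0),("tip",-.017)):
  q=proj(cs,t_+[0,0,d]);w=proj(cw,t_+[0,0,d]);print(n,(q-[225,150])*4,(w-[130,90])*2+[400,0])
a=cv2.resize(a[150:250,225:325],None,fx=4,fy=4,interpolation=cv2.INTER_CUBIC);b=cv2.resize(b[90:290,130:330],None,fx=2,fy=2)
cv2.imwrite("pics/c3.png",np.hstack([a,b]))
E
```

```text
time_s: 6.02
tcp_pos: [0.4977, 0.0498, 0.0992]
tcp_rot: [3.141, 0.001, -0.008]
ft_force: [-0.1, -0.5, 0.9]
grip_width: 0.003
[0.49734305 0.04988721 0.09875152] 0.008638739239727725
tcp [174.41334947 126.40935547] [652.52481118 277.79579516]
tip [173.75145048 144.28034844] [652.60963866 257.72617073]
```

View pics/c3.png

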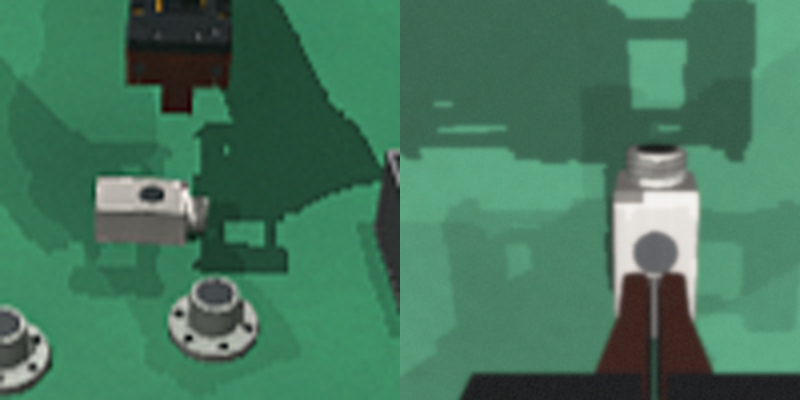

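In free air the scene view puts the fingertips at row 112 of the crop. From the reported TCP I would expect row 144, so the real tips sit well behind the nominal position, roughly 25–40 mm higher. The fingers therefore closed above the body. I'll open, straddle the body again and probe down to the bench gently by force.

```bash
python3 -m inch '[{"travel":[0,0,0],"spin":0,"grip":0},{"travel":[0,0,0],"spin":0,"grip":0},{"travel":[0,0,0],"spin":0,"grip":0},{"travel":[0,0,0],"spin":0,"grip":0},{"travel":[0,0,0],"spin":0,"grip":0}]'
python3 -m inch '[{"travel":[0,0,0],"spin":0,"grip":0},{"travel":[0,0,0.03],"spin":0,"grip":0},{"travel":[0,0,0.03],"spin":0,"grip":0},{"travel":[0,0,0.02],"spin":0,"grip":0},{"travel":[0,0,0],"spin":0,"grip":0}]'
python3 -m inch '[{"travel":[0,0,0.003],"spin":0,"grip":0},{"travel":[0,0,0.003],"spin":0,"grip":0},{"travel":[0,0,0],"spin":0,"grip":0},{"travel":[0,0,0],"spin":0,"grip":0},{"travel":[0,0,0],"spin":0,"grip":0}]'
```

```text
time_s: 6.8
tcp_pos: [0.4981, 0.05, 0.0998]
tcp_rot: [3.142, -0.0, -0.008]
ft_force: [0.1, 0.7, -0.3]
grip_width: 0.539
time_s: 7.42
tcp_pos: [0.497, 0.05, 0.0186]
tcp_rot: [3.141, 0.003, -0.008]
ft_force: [-0.5, 0.0, -0.1]
grip_width: 0.999
time_s: 8.05
tcp_pos: [0.4983, 0.05, 0.014]
tcp_rot: [3.142, -0.0, -0.008]
ft_force: [0.3, -0.3, 0.5]
grip_width: 1.0
```

```bash
python3 -m inch '[{"travel":[0,0,0.004],"spin":0,"grip":0},{"travel":[0,0,0.004],"spin":0,"grip":0},{"travel":[0,0,0],"spin":0,"grip":0},{"travel":[0,0,0],"spin":0,"grip":0},{"travel":[0,0,0],"spin":0,"grip":0}]'
python3 - <<'E'
from h import *
a=cv2.cvtColor(r.capture("scene"),cv2.COLOR_RGB2BGR)
cs=r.camera_info("scene");s=r.state();t=np.array(s["tcp_pos"]);print(t,s["grip_width"],s["ft_force"])
print((proj(cs,t+[.05,0,-.0])-[225,160])*6)
cv2.imwrite("pics/c4.png",cv2.resize(a[160:230,225:315],None,fx=6,fy=6,interpolation=cv2.INTER_CUBIC))
E
```

```text
time_s: 8.68
tcp_pos: [0.4982, 0.0501, 0.0058]
tcp_rot: [-3.142, -0.0, -0.008]
ft_force: [-0.7, 0.5, -0.5]
grip_width: 1.0
[0.49822239 0.05007449 0.00584814] 0.9936507484613321 [ 0.19008941 -0.54258025 -0.94546899]
[255.06807801 339.1466951 ]
```

View pics/c4.png

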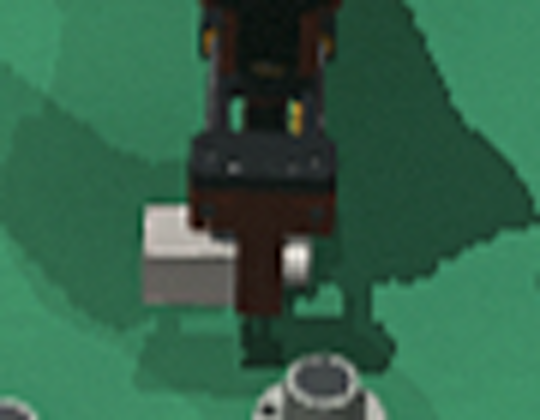

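The near finger's tip (row 313) still hangs clear of the bench, with its shadow gap visible. I'll carry on down in small steps.

```bash
python3 -m inch '[{"travel":[0,0,0.004],"spin":0,"grip":0},{"travel":[0,0,0.004],"spin":0,"grip":0},{"travel":[0,0,0],"spin":0,"grip":0},{"travel":[0,0,0],"spin":0,"grip":0},{"travel":[0,0,0],"spin":0,"grip":0}]'
python3 -m inch '[{"travel":[0,0,0.002],"spin":0,"grip":0},{"travel":[0,0,0.002],"spin":0,"grip":0},{"travel":[0,0,0],"spin":0,"grip":0},{"travel":[0,0,0],"spin":0,"grip":0},{"travel":[0,0,0],"spin":0,"grip":0}]'
```

```text
time_s: 9.35
tcp_pos: [0.4982, 0.0501, -0.0021]
tcp_rot: [-3.142, -0.0, -0.008]
ft_force: [0.7, 0.1, -0.4]
grip_width: 1.002
time_s: 9.98
tcp_pos: [0.4982, 0.0501, -0.0062]
tcp_rot: [-3.142, -0.0, -0.008]
ft_force: [-0.4, 0.2, -0.2]
grip_width: 1.001
```

```bash
python3 -m inch '[{"travel":[0,0,0.002],"spin":0,"grip":0},{"travel":[0,0,0],"spin":0,"grip":1},{"travel":[0,0,0],"spin":0,"grip":1},{"travel":[0,0,0],"spin":0,"grip":1},{"travel":[0,0,0],"spin":0,"grip":1}]' 5
python3 -m inch '[{"travel":[0,0,0],"spin":0,"grip":1},{"travel":[0,0,0],"spin":0,"grip":1},{"travel":[0,0,0],"spin":0,"grip":1},{"travel":[0,0,0],"spin":0,"grip":1},{"travel":[0,0,0],"spin":0,"grip":1}]' 5
```

```text
time_s: 10.6
tcp_pos: [0.4981, 0.0501, -0.0082]
tcp_rot: [3.142, -0.0, -0.008]
ft_force: [0.3, -0.0, 0.8]
grip_width: 0.585
time_s: 11.22
tcp_pos: [0.4982, 0.05, -0.0082]
tcp_rot: [3.142, -0.0, -0.008]
ft_force: [0.0, 0.1, -0.6]
grip_width: 0.41
```

The grip holds at 0.41, or 36 mm, on the block. I'll swing the neck end up in an arc about the foot edge with a light grip.

```bash
python3 -m inch '[{"travel":[0,0.003,-0.006],"spin":0,"grip":1},{"travel":[0,0.004,-0.008],"spin":0,"grip":1},{"travel":[0,0.005,-0.006],"spin":0,"grip":1},{"travel":[0,0.006,-0.006],"spin":0,"grip":1},{"travel":[0,0,0],"spin":0,"grip":1}]' 4
cat >> h.py <<'E'
def asc(name,box,step=2):
    im=r.capture(name).astype(int);x0,y0,x1,y1=box
    for v in range(y0,y1,step):
        print(v,"".join("#" if p.max()-p.min()<40 and p.mean()>135 else "+" if p.max()-p.min()<40 and p.mean()>75 else "R" if p[0]>p[1]+12 else "." if p[1]>p[0]+25 else "k" for p in im[v,x0:x1]))
E
python3 -c "
from h import *
asc('scene',(235,170,300,222),2)"
```

```text
time_s: 11.85
tcp_pos: [0.4983, 0.0312, 0.0183]
tcp_rot: [3.141, -0.001, -0.01]
ft_force: [0.9, -0.5, -1.6]
grip_width: 0.41
170 .................kkkkkkkkkkkkkkkkkkkkkRk.........................
172 ..................+kkkkkkkkkkkkkkkkkkkk..........................
174 .................kkkkkRkkkkkkkkkkkkkkk...........................
176 ................kkkkkkkkkkkkkkkkRkkkkkk..........................
178 ................kkkkkkkkkkkkkkkkkkkkkkk..........................
180 ...............kkkkkkkkkkkkkkkkkkkkkkkk..........................
182 ...............kkkkkkkkkkkkkkkkkkkkkkkk..........................
184 ...............kkkkkkkkkkkkkkkk+kkkkkkk..........................
186 ...............kkkkkkkkkkkkkkkkkkkkkkkk..........................
188 ........######kRkkRkkkkkkkkkkkkkkkkkkkR..........................
190 ........######+RkkkRRRRRRRRRRRRRRRkkRRR..........................
192 .......+######+RkkkRkRkRRRRRRRRRRRkkkkk..........................
194 .......########+R+RRRRRRRRkRRRRkRRRkRRk..........................
196 .......+++++++++++++#++kRkkRRRk+++++.............................
198 .......++++++++++++++++kRkRRkRRk+++k.............................
200 .......++++++++++++++++kRRRRRRkkkkkk.............................
202 .......++++++++++++++++kRRRRRRk..................................
204 ........++++++++kkkkkkk+kkkkkkk..................................
206 ...........kkkkkkkkkkkk.kkkkkkkkk................................
208 ...........kkkkkkkkkkkkkkkkkkkkkk................................
210 ...........................kkk...................................
212 .............................k...................................
214 .............................k...................................
216 .................................................................
218 ...........................k.....................................
220 .......................................+++++k++++................
```

The body came up nearly level: the foot didn't stay down and the wrist carries the weight. I'll lower the grip force so it can pivot.

```bash
python3 -m inch '[{"travel":[0,0,0],"spin":0,"grip":1},{"travel":[0,0,0],"spin":0,"grip":1},{"travel":[0,0,0],"spin":0,"grip":1},{"travel":[0,0,0],"spin":0,"grip":1},{"travel":[0,0,0],"spin":0,"grip":1}]' 3
python3 -c "
from h import *
asc('scene',(235,182,275,212),2)"
```

```text
time_s: 12.52
tcp_pos: [0.498, 0.0321, 0.0177]
tcp_rot: [-3.142, 0.0, -0.008]
ft_force: [-0.9, 0.3, -1.8]
grip_width: 0.41
182 ...............kkk+kkkkkkkkkkkkkkkkkkkkk
184 ...............kkkkkkkkkkkkkkkkkkkkkkkkk
186 ...............kkkkkkkkkkkkkkkkkkkkkkkkk
188 ........+#####+RRkkkkkkkkkkkkkkkkkkkkkkk
190 ........#######RRkkkRRRRRRRRRRRRRRRkkRRk
192 ........#######RkkkRRRRRRRRRRRRRRRkkkkR.
194 ........#######+RRRRRRRRRRRRRRRRRRRkRRR.
196 .......+#############++kRRRRRRRk++++kkk.
198 .......++++++++++++++++kRRRkRkRk+++kk...
200 ........+++++++++++++++kRRRRRRRkkkkk....
202 ........+++++++++++++++kRRRRRRR.........
204 ........++++++++++++++++kkkkkkkk........
206 ............kkkkkkk.kkkkkkkkk..kkk......
208 ...........kkkkkkkkkkkkkkkkkkkkkkk......
210 ...........................kkk..........
```

At 3 N it still doesn't pivot: the flat pads hold it. I'll set it back down and regrip on the round neck with just the pad tips, which gives line contact and a long lever. I'll also calibrate the tip by touching the bench.

```bash
python3 -m inch '[{"travel":[0,0,0.008],"spin":0,"grip":1},{"travel":[0,0,0.008],"spin":0,"grip":1},{"travel":[0,0,0.006],"spin":0,"grip":1},{"travel":[0,0,0.003],"spin":0,"grip":1},{"travel":[0,0,0.001],"spin":0,"grip":1}]' 4
python3 -m inch '[{"travel":[0,0,0],"spin":0,"grip":1},{"travel":[0,0,0],"spin":0,"grip":0.4},{"travel":[0,0,0],"spin":0,"grip":0.4},{"travel":[0,0,0],"spin":0,"grip":0.4},{"travel":[0,0,0],"spin":0,"grip":0.4}]'
python3 -m inch '[{"travel":[0,0,0.002],"spin":0,"grip":0.4},{"travel":[0,0,0.001],"spin":0,"grip":0.4},{"travel":[0,0,0],"spin":0,"grip":0.4},{"travel":[0,0,0],"spin":0,"grip":0.4},{"travel":[0,0,0],"spin":0,"grip":0.4}]'
python3 -m inch '[{"travel":[0,0,0.002],"spin":0,"grip":0.4},{"travel":[0,0,0.001],"spin":0,"grip":0.4},{"travel":[0,0,0],"spin":0,"grip":0.4},{"travel":[0,0,0],"spin":0,"grip":0.4},{"travel":[0,0,0],"spin":0,"grip":0.4}]'
```

```text
time_s: 13.2
tcp_pos: [0.4978, 0.0324, -0.0081]
tcp_rot: [3.142, 0.0, -0.008]
ft_force: [-3.2, 1.1, 6.9]
grip_width: 0.407
time_s: 13.82
tcp_pos: [0.4981, 0.032, -0.0082]
tcp_rot: [3.142, -0.0, -0.008]
ft_force: [0.5, -1.0, 0.6]
grip_width: 0.6
time_s: 14.45
tcp_pos: [0.498, 0.032, -0.0112]
tcp_rot: [3.142, -0.0, -0.008]
ft_force: [0.3, 0.1, -0.6]
grip_width: 0.601
time_s: 15.08
tcp_pos: [0.498, 0.0321, -0.0142]
tcp_rot: [-3.142, -0.0, -0.008]
ft_force: [-0.5, -0.4, -0.6]
grip_width: 0.597
```

```bash
python3 -m inch '[{"travel":[0,0,0.002],"spin":0,"grip":0.4},{"travel":[0,0,0.002],"spin":0,"grip":0.4},{"travel":[0,0,0],"spin":0,"grip":0.4},{"travel":[0,0,0],"spin":0,"grip":0.4},{"travel":[0,0,0],"spin":0,"grip":0.4}]'
python3 -m inch '[{"travel":[0,0,0.002],"spin":0,"grip":0.4},{"travel":[0,0,0.002],"spin":0,"grip":0.4},{"travel":[0,0,0],"spin":0,"grip":0.4},{"travel":[0,0,0],"spin":0,"grip":0.4},{"travel":[0,0,0],"spin":0,"grip":0.4}]'
python3 -c "
from h import *
c=r.camera_info('top')
im=r.capture('top');p=im.astype(int);m=((p.max(2)-p.min(2)<45)&(p.mean(2)>110)).astype(np.uint8)
m[:190]=0;m[232:]=0;m[:,:235]=0;m[:,300:]=0
cs,_=cv2.findContours(m,0,2)
for k in cs:
  if cv2.contourArea(k)>20:
    R=cv2.boundingRect(k);print(R,ray(c,(R[0],R[1]),.036),ray(c,(R[0]+R[2],R[1]+R[3]),.036))
asc('top',(235,190,300,226),2)
"
```

```text
time_s: 15.7
tcp_pos: [0.498, 0.032, -0.0182]
tcp_rot: [3.142, -0.0, -0.008]
ft_force: [0.0, 0.2, 0.2]
grip_width: 0.602
time_s: 16.32
tcp_pos: [0.4982, 0.032, -0.0206]
tcp_rot: [3.14, -0.001, -0.008]
ft_force: [-6.7, -2.1, 23.8]
grip_width: 0.602
(235, 212, 6, 20) [0.48712332 0.08835346] [0.43382226 0.07221331]
(263, 190, 17, 14) [0.54592976 0.01341003] [ 0.50830065 -0.03203007]
(235, 190, 17, 13) [0.5460732  0.08850792] [0.51111282 0.04290076]
190 ++++++++++++++++++++++++++++++++++++++...........................
192 +++++++++++++++++++++++++++++++++++++++++........................
194 ++++++++++++++++++++++++++++++++++++++++++.......................
196 +++++++++++++++++++++++++++++++++++++##+++k......................
198 ++++++++++++++++++++++++++++++++++++#####+++.....................
200 +++++++++++++++++++++++++++++++++++++++####++k...................
202 ++++++++++++++++++++++++++++++++++++++++++++++++.................
204 +++++++++++++++++++++++++++++++++++++++++++++++++................
206 +++++++++++++++++++++++++++++++++++++++++++++++++................
208 ++++++++++++++++++++++++++++++++++++++++++++++++k+...............
210 ++++++++++++++++++++++++++++++++++++++++++++++++++k..............
212 +++++++++++++++++++++++++++++++++++++++++++++++++++kkk...........
214 +++++++++++++++++++++++++++++++++++++++++++++++++++++kk..........
216 +++++++++++++++++++++++++++++++++++++++++++++++++++++++kk........
218 ++++++++++++++++++++++++++++++++++++++++++++++++++++++++kkk......
220 +++++++k++++++++++++++++++++++++++++++++++++++++++++++++++kk.....
222 +++++++kkk+++++++++++++++++++++++++++++++++++++++++++++++++kkk...
224 ++##+++kkkk++++++++++++++++++++++++++++++++++++++++++++++++++kkk.
```

Bench contact is at reported TCP z = −0.020, so the true tips sit at reported z + 0.020. The reported height is about 37 mm off against the nominal tip reach, and I'll use the touched value from here on. Now to grip the neck at y≈0.0555 with the tips at about 12 mm.

```bash
python3 -m inch '[{"travel":[0,0,-0.014],"spin":0,"grip":0.4},{"travel":[0,-0.012,0],"spin":0,"grip":0.4},{"travel":[0,-0.0115,0],"spin":0,"grip":0.4},{"travel":[0,0,0],"spin":0,"grip":0.4},{"travel":[0,0,0],"spin":0,"grip":1}]' 5
python3 -m inch '[{"travel":[0,0,0],"spin":0,"grip":1},{"travel":[0,0,0],"spin":0,"grip":1},{"travel":[0,0,0],"spin":0,"grip":1},{"travel":[0,0,0],"spin":0,"grip":1},{"travel":[0,0,0],"spin":0,"grip":1}]'
```

```text
time_s: 17.05
tcp_pos: [0.4979, 0.0556, -0.0086]
tcp_rot: [3.141, 0.001, -0.008]
ft_force: [0.4, -0.0, -0.3]
grip_width: 0.523
time_s: 17.68
tcp_pos: [0.4981, 0.0554, -0.0083]
tcp_rot: [3.141, 0.0, -0.008]
ft_force: [-0.5, 0.4, -0.5]
grip_width: 0.293
```

Opening 0.293 is 26 mm, so it is on the neck. Starting the arc.

```bash
python3 -m inch '[{"travel":[0,0.004,-0.010],"spin":0,"grip":1},{"travel":[0,0.004,-0.010],"spin":0,"grip":1},{"travel":[0,0.006,-0.009],"spin":0,"grip":1},{"travel":[0,0.006,-0.009],"spin":0,"grip":1},{"travel":[0,0,0],"spin":0,"grip":1}]' 5
python3 -c "
from h import *
print(r.state()['ft_force'],r.state()['grip_width'])
asc('scene',(235,162,275,212),2)"
```

```text
time_s: 18.3
tcp_pos: [0.4986, 0.0347, 0.0306]
tcp_rot: [3.141, -0.001, -0.01]
ft_force: [0.4, 0.4, -0.5]
grip_width: 0.288
[ 0.44032896  0.43238363 -0.46241864] 0.2884427748879964
162 ..................kkkRRkkkkkkkkkkkkRRkkk
164 ..................kRkRRkkkkkkkkkkkkRRkkk
166 ..................RRkkkkkkkkkkkkkkkkkkkR
168 ..................k+kkkkkkkkkkkkkkkkkkkR
170 ..................kkkkkRkkkkkkkkkkRkkkkk
172 .................kkkkkkRkkkkkkkkkkRkkkkk
174 .................kkkkkkkkkkkkkkkkkkkkkkk
176 ................kkkkkkkkkkkkkkkkkkkkkkkk
178 ................kkk+kkkkkkkkkkkkkkkkkkkk
180 ................kkkkkkkkkkkkkkkkkkkkkkkk
182 ................kkkkkkkkkkkkkkkkkkkkkkkk
184 ...............kRkkkkkkkkkkkkkkkkkkkkkkk
186 ................kRkkRRRRRRRRRRRRRRRRRRRR
188 ................RRkkkRRRRRRRRkRRRRRkkkkR
190 .............+##RRRRRRRRRkRRRRRRRRRRkkRR
192 .........+##++kk#####+++kkRRkRRRkkkk.kkk
194 ....+######+kkk+#####+++kRRkRRRR........
196 ..+########++#####++++++kRRRRRRR........
198 ..###########+++++++++++kRRRRkRR........
200 ..#######+++++++++++++++++k...k.........
202 ..##+++++++++++++++++++++kkkk...........
204 ...++++++++++++++++++kkkkk.k............
206 .....+++++++++++++kkkkkkkkkkk...........
208 .....kk++++++kkkkkkkkkkkkkkkk...........
210 ..............................k.........
```

It is pivoting, with the foot down. Continuing the arc.

```bash
python3 -m inch '[{"travel":[0,0.008,-0.007],"spin":0,"grip":1},{"travel":[0,0.008,-0.007],"spin":0,"grip":1},{"travel":[0,0.010,-0.005],"spin":0,"grip":1},{"travel":[0,0.010,-0.005],"spin":0,"grip":1},{"travel":[0,0,0],"spin":0,"grip":1}]' 5
python3 -m inch '[{"travel":[0,0.010,-0.002],"spin":0,"grip":1},{"travel":[0,0.010,-0.002],"spin":0,"grip":1},{"travel":[0,0.009,-0.002],"spin":0,"grip":1},{"travel":[0,0.007,-0.001],"spin":0,"grip":1},{"travel":[0,0.0,0],"spin":0,"grip":1}]' 5
python3 -c "
from h import *
print(r.state()['ft_force'],r.state()['grip_width'])
asc('scene',(225,142,275,216),2)"
```

```text
time_s: 18.98
tcp_pos: [0.498, -0.0017, 0.0542]
tcp_rot: [3.141, -0.001, -0.01]
ft_force: [-0.0, 1.0, 0.9]
grip_width: 0.293
time_s: 19.6
tcp_pos: [0.4974, -0.0372, 0.0608]
tcp_rot: [3.141, 0.0, -0.01]
ft_force: [-0.6, 0.2, -2.6]
grip_width: 0.293
[-0.56429605  0.1804517  -2.59215956] 0.29331038125142334
142 .kkkkkkkkkkkkkkkkkkkkkRRkkk.......................
144 .....kRkkkkkkkkkkkRRRRkkRRR.......................
146 ....+kRkkkkkkkkkkkRRRRkkkRR.......................
148 .....kRkkkkkkkkkkkRRRkkkkRR.......................
150 ...kkRRkkkkkkkkkkkRRRkkkkk........................
152 ...kRRRkkkkkkkkkkkRRRkkkkk........................
154 ..kRkRRkkkkkkkkkkkRRRkkkkk........................
156 ..kRkkkkkkkkkkkkkkkkkkRRRk........................
158 ...kkkkkkkkkkkkkkkkkkkkkRk........................
160 ..kkkkkRkkkkkkkkkkkkkkkkk.........................
162 .kkkkkRRkkkkkkkkkkkkkkkkk.........................
164 kkkkkkkkkkkkkkkkkkkkkkkkk.........................
166 kkkkkkkkkkkkkkkkkkkkkkkkk.........................
168 kkkkkkkkkkkkkkkkkkkkkkkkk.........................
170 kkkkkkkkkkkkkkkkkkkk
[... 540 characters left out ...]
kkkkkkkk................................
192 .....++++++kkkk+++................................
194 .....++++++kk+kkk.................................
196 ....+++++++++kkkk.................................
198 ....++++++++++++..................................
200 ...+++++++++++++k.................................
202 ...++++++++++++k..................................
204 ...++++++++++++k..................................
206 ..++++++++++++k...................................
208 .....kkkkkkk++kk..................................
210 ..................................................
212 ..................................................
214 ..................................................
```

```bash
python3 -m inch '[{"travel":[0,0.0,0.003],"spin":0,"grip":1},{"travel":[0,0.005,0.002],"spin":0,"grip":1},{"travel":[0,0.005,0.001],"spin":0,"grip":1},{"travel":[0,0.005,0],"spin":0,"grip":1},{"travel":[0,0.0,0],"spin":0,"grip":1}]' 5
python3 -c "
from h import *
print(r.state()['ft_force'],r.state()['grip_width'])
asc('scene',(215,178,255,216),2)"
```

```text
time_s: 20.27
tcp_pos: [0.4972, -0.0521, 0.0547]
tcp_rot: [3.141, 0.0, -0.009]
ft_force: [-0.6, 0.1, -1.6]
grip_width: 0.294
[-0.57145493  0.10314879 -1.60653125] 0.2944607168749085
178 ...RRkkRRRRRRRRRRRRRRRRRRRRk............
180 ...RRkkkRRRRRRRRRRRRRRRkkkRk............
182 ...kRRRRRRRRRRRRRRRRRRRRkRRR............
184 ............##kRRRRRRRk..kkk............
186 ............#+kRRRRRRRR+................
188 ...........+#+kRRRRRRRR+................
190 ...........###+RRRRRRRR.................
192 ...........++++kkkkkkkk.................
194 ..........++++++kk+kkkk.................
196 ..........+++++++kkk++k.................
198 ..........+++++++kkkk+..................
200 ..........+++++++++++kk.................
202 .........++++++++++++k..................
204 kR+......++++++++++++k..................
206 RRRR+....++++++++++++k..................
208 RRRRRk...+kkkk++++++kk..................
210 RRkRRR..................................
212 RRRRRR..................................
214 RRRRR...................................
```

```bash
python3 -m inch '[{"travel":[0,0.0,0.002],"spin":0,"grip":1},{"travel":[0,0.0,0.001],"spin":0,"grip":1},{"travel":[0,0.004,0.001],"spin":0,"grip":1},{"travel":[0,0.004,0],"spin":0,"grip":1},{"travel":[0,0.0,0],"spin":0,"grip":1}]' 5
python3 -c "
from h import *
print(r.state()['ft_force'],r.state()['grip_width'])
asc('scene',(215,182,255,216),2)"
```

```text
time_s: 20.95
tcp_pos: [0.4974, -0.0597, 0.0508]
tcp_rot: [3.141, -0.0, -0.009]
ft_force: [-1.3, -0.1, 1.8]
grip_width: 0.295
[-1.28330645 -0.14905052  1.82354547] 0.29468042274501605
182 kRRRRRRRRRRRRRRRRRRRRkkRRk..............
184 ...kkkkkkkkRRRRRRRRRRkkRR...............
186 .........##+kRRRRRRRk+..................
188 .........##kkRRRRkRRkk..................
190 .........###kRRRRRRRk+..................
192 ........+###+kkkkRRRkk..................
194 ........++++++++++++kk..................
196 ........+++++kkkk+++kk..................
198 ........+++++++kk+k+kk..................
200 .........+++++++++++kk..................
202 .........+++++++++++kk..................
204 kR+......++++++++++++k..................
206 RRRR+....++++++++++++k..................
208 RRRRRk...++++++++++++k..................
210 RRkRRR..................................
212 RRRRRR..................................
214 RRRRR...................................
```

Upright with the foot flat on the bench. Let go, then verify it stands.

```bash
python3 -m inch '[{"travel":[0,0,0],"spin":0,"grip":0.4},{"travel":[0,0,0],"spin":0,"grip":0.4},{"travel":[0,0,0],"spin":0,"grip":0.4},{"travel":[0,0,0],"spin":0,"grip":0.4},{"travel":[0,0,-0.020],"spin":0,"grip":0.4}]'
python3 -m inch '[{"travel":[0,0,-0.030],"spin":0,"grip":0.4},{"travel":[0,0,-0.030],"spin":0,"grip":0.4},{"travel":[0,0,0],"spin":0,"grip":0.4},{"travel":[0,0,0],"spin":0,"grip":0.4},{"travel":[0,0,0],"spin":0,"grip":0.4}]'
python3 - <<'E'
from h import *
cw=r.camera_info("wrist");b=cv2.cvtColor(r.capture("wrist"),cv2.COLOR_RGB2BGR);a=cv2.cvtColor(r.capture("scene"),cv2.COLOR_RGB2BGR)
s=r.state();print(s["tcp_pos"],s["grip_width"])
cv2.imwrite("pics/w1.png",b)
cv2.imwrite("pics/d1.png",np.hstack([cv2.resize(a[160:240,200:300],(400,320),interpolation=cv2.INTER_CUBIC),cv2.resize(b,(400,300))[:,:].copy() if 0 else cv2.copyMakeBorder(cv2.resize(b,(400,300)),0,20,0,0,0)]))
for y in(-.05,-.06,-.07):print(y,proj(cw,[.4975,y,.084])*.78+[400,0],proj(cw,[.4975,y,.07])*.78)
E
```

```text
time_s: 21.62
tcp_pos: [0.496, -0.0593, 0.0699]
tcp_rot: [-3.141, 0.003, -0.008]
ft_force: [0.5, 0.2, -0.3]
grip_width: 0.598
time_s: 22.25
tcp_pos: [0.4964, -0.0595, 0.1297]
tcp_rot: [-3.141, 0.002, -0.008]
ft_force: [-0.4, 0.1, -1.0]
grip_width: 0.601
[ 0.49660104 -0.05939386  0.12987753] 0.596954500908288
-0.05 [601.07100245 151.24634924] [201.0378769  147.20530949]
-0.06 [601.13139253 160.54041396] [201.09551304 156.06315287]
-0.07 [601.19030756 169.60746842] [201.1518138  164.71576769]
```

View pics/d1.png

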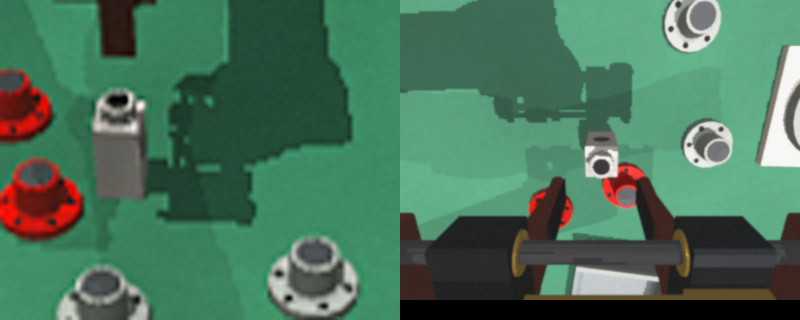

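The body stands upright on the bench, neck up and let go. In the wrist crop the neck centre is at (600,166), which puts it at y≈-0.065. I'll retake it on the block.

```bash
python3 -m inch '[{"travel":[0,0.0025,0.035],"spin":0,"grip":0.4},{"travel":[0,0.002,0.035],"spin":0,"grip":0.4},{"travel":[0,0,0.03],"spin":0,"grip":0.4},{"travel":[0,0,0.01],"spin":0,"grip":0.4},{"travel":[0,0,0],"spin":0,"grip":1}]' 20
python3 -m inch '[{"travel":[0,0,0],"spin":0,"grip":1},{"travel":[0,0,0],"spin":0,"grip":1},{"travel":[0,0,0],"spin":0,"grip":1},{"travel":[0,0,0],"spin":0,"grip":1},{"travel":[0,0,0],"spin":0,"grip":1}]' 20
python3 - <<'E'
from h import *
c=r.camera_info("top");b=ray(c,(161.7,190.6),.08);print("bin",b)
s=r.state();t=s["tcp_pos"];print(t,s["grip_width"])
plan([b[0],b[1],t[2]+.13],7,10,pos=[t[0],t[1],t[2]+.13])
E
```

```text
time_s: 22.98
tcp_pos: [0.4969, -0.0637, 0.0204]
tcp_rot: [-3.141, 0.001, -0.008]
ft_force: [0.4, 1.3, -0.1]
grip_width: 0.522
time_s: 23.6
tcp_pos: [0.4979, -0.064, 0.0216]
tcp_rot: [3.141, -0.001, -0.008]
ft_force: [-1.1, 0.2, 6.8]
grip_width: 0.41
bin [0.5419417  0.27359223]
[ 0.49787816 -0.06399467  0.02161867] 0.4101445783192497
yaw -0.5 spin/row -0.75 mm: [[4.1, -33.8, -0.0], [4.6, -33.7, -0.0], [5.0, -33.7, -0.0], [5.4, -33.6, -0.0], [5.9, -33.5, -0.0], [6.3, -33.5, -0.0], [6.8, -33.4, -0.0], [7.2, -33.3, -0.0], [7.6, -33.2, -0.0], [8.1, -33.1, -0.0]]
```

```bash
python3 -m inch '[{"travel":[0,0,-0.03],"spin":0,"grip":1},{"travel":[0,0,-0.05],"spin":0,"grip":1},{"travel":[0,0,-0.05],"spin":0,"grip":1},{"travel":[0.005,-0.042,0],"spin":-1,"grip":1},{"travel":[0.005,-0.042,0],"spin":-1,"grip":1}]' 20
python3 -m inch '[{"travel":[0.006,-0.042,0],"spin":-1,"grip":1},{"travel":[0.007,-0.042,0],"spin":-1,"grip":1},{"travel":[0.007,-0.042,0],"spin":-1,"grip":1},{"travel":[0.008,-0.042,0],"spin":-1,"grip":1},{"travel":[0.009,-0.042,0],"spin":-1,"grip":1}]' 20
python3 -m inch '[{"travel":[0.010,-0.041,0],"spin":-0.5,"grip":1},{"travel":[0,0,0],"spin":0,"grip":1},{"travel":[0,0,0],"spin":0,"grip":1},{"travel":[0,0,0],"spin":0,"grip":1},{"travel":[0,0,0],"spin":0,"grip":1}]' 20
python3 - <<'E'
from h import *
cw=r.camera_info("wrist");b=cv2.cvtColor(r.capture("wrist"),cv2.COLOR_RGB2BGR);s=r.state();print(s["tcp_pos"],s["tcp_rot"],s["grip_width"],s["ft_force"])
cv2.imwrite("pics/e1.png",b)
R=cv2.Rodrigues(np.array([0,0,np.radians(7.5)]))[0]
for q in((60,60),(60,-60),(-60,60),(-60,-60)):print(q,proj(cw,np.array([.542,.2736,.08])+R@np.array([q[0]/1e3,q[1]/1e3,0])).round())
E
```

```text
time_s: 24.22
tcp_pos: [0.5075, 0.0202, 0.1516]
tcp_rot: [3.141, -0.002, 0.025]
ft_force: [0.3, 0.5, -1.7]
grip_width: 0.412
time_s: 24.85
tcp_pos: [0.531, 0.2329, 0.1505]
tcp_rot: [3.141, 0.0, 0.114]
ft_force: [0.7, 0.7, -2.9]
grip_width: 0.412
time_s: 25.48
tcp_pos: [0.5367, 0.2725, 0.1508]
tcp_rot: [3.141, -0.0, 0.121]
ft_force: [0.3, -0.0, -2.3]
grip_width: 0.411
[0.53670241 0.27276422 0.15080723] [ 3.14108877e+00 -1.59941239e-04  1.21163851e-01] 0.4083401379422263 [-0.14144687 -0.39205578 -1.73675024]
(60, 60) [336. 124.]
(60, -60) [327. 255.]
(-60, 60) [189. 126.]
(-60, -60) [199. 256.]
```

View pics/e1.png

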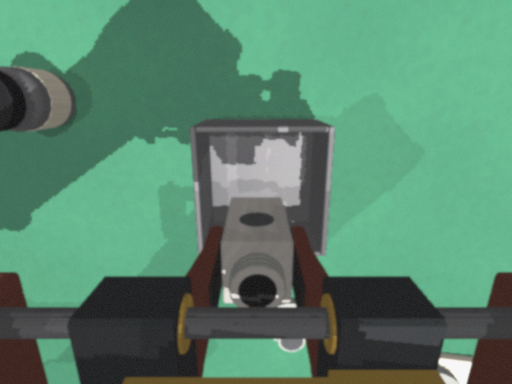

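The bin rim corners appear at (193,124) and (331,124), against predictions of (189,126) and (336,124), and the body hangs inside the opening. Lowering.

```bash
python3 -m inch '[{"travel":[0.004,0,0.045],"spin":0,"grip":1},{"travel":[0,0,0.045],"spin":0,"grip":1},{"travel":[0,0,0.02],"spin":0,"grip":1},{"travel":[0,0,0.008],"spin":0,"grip":1},{"travel":[0,0,0.003],"spin":0,"grip":1}]' 20
python3 -m inch '[{"travel":[0,0,0.001],"spin":0,"grip":1},{"travel":[0,0,0.001],"spin":0,"grip":1},{"travel":[0,0,0.001],"spin":0,"grip":1},{"travel":[0,0,0],"spin":0,"grip":1},{"travel":[0,0,0],"spin":0,"grip":1}]' 20
```

```text
time_s: 26.15
tcp_pos: [0.5411, 0.2749, 0.0306]
tcp_rot: [-3.141, -0.001, 0.122]
ft_force: [0.2, -0.6, -0.6]
grip_width: 0.412
time_s: 26.78
tcp_pos: [0.5405, 0.2744, 0.0269]
tcp_rot: [-3.142, -0.0, 0.123]
ft_force: [0.8, 0.4, -1.8]
grip_width: 0.409
```

```bash
python3 -m inch '[{"travel":[0,0,0.0007],"spin":0,"grip":1},{"travel":[0,0,0.0008],"spin":0,"grip":1},{"travel":[0,0,0],"spin":0,"grip":1},{"travel":[0,0,0],"spin":0,"grip":1},{"travel":[0,0,0],"spin":0,"grip":1}]' 20
```

```text
time_s: 27.4
tcp_pos: [0.5402, 0.2745, 0.0265]
tcp_rot: [3.141, -0.0, 0.123]
ft_force: [-3.9, -2.9, 10.3]
grip_width: 0.41
```

```bash
python3 -m inch '[{"travel":[0,0,0],"spin":0,"grip":0.45},{"travel":[0,0,0],"spin":0,"grip":0.45},{"travel":[0,0,-0.02],"spin":0,"grip":0.45},{"travel":[0,0,-0.04],"spin":0,"grip":0.45},{"travel":[0,0,-0.05],"spin":0,"grip":0.45}]'
python3 -c "
from h import *
plan([.602,.081,.10],0,5)"
```

```text
time_s: 28.02
tcp_pos: [0.54, 0.2742, 0.1369]
tcp_rot: [3.142, 0.001, 0.123]
ft_force: [0.6, -0.3, 0.2]
grip_width: 0.551
yaw 7.0 spin/row 1.41 mm: [[7.6, 39.9, 7.4], [8.6, 39.7, 7.4], [9.5, 39.5, 7.4], [10.5, 39.2, 7.4], [11.5, 38.9, 7.4]]
```

```bash
python3 -m inch '[{"travel":[0.0075,0.04,-0.005],"spin":1.4,"grip":0.3},{"travel":[0.0085,0.04,0],"spin":1.4,"grip":0.3},{"travel":[0.0095,0.0395,0],"spin":1.4,"grip":0.3},{"travel":[0.0105,0.039,0.02],"spin":1.4,"grip":0.3},{"travel":[0.0115,0.039,0.02],"spin":1.4,"grip":0.3}]'
python3 -m inch '[{"travel":[0,0,0.03],"spin":0,"grip":0.3},{"travel":[0,0,0],"spin":0,"grip":0.3},{"travel":[0,0,0],"spin":0,"grip":0.3},{"travel":[0,0,0],"spin":0,"grip":0.3},{"travel":[0,0,0],"spin":0,"grip":0.3}]'
python3 - <<'E'
from h import *
s=r.state();print(s["tcp_pos"],s["tcp_rot"][2])
cw=r.camera_info("wrist");im=r.capture("wrist");print(proj(cw,[.602,.081,.01]),proj(cw,[.602,.081,.038]))
p=im.astype(int);m=((p.max(2)-p.min(2)<45)).astype(np.uint8)
u,v=proj(cw,[.602,.081,.01]).astype(int)
for row in range(v-60,v+50,4):print(row,"".join("#" if p[row,x].mean()>150 and m[row,x] else "+" if m[row,x] else "R" if p[row,x,0]>p[row,x,1] else "." for x in range(u-70,u+70,2)))
E
```

```text
time_s: 28.65
tcp_pos: [0.6034, 0.0797, 0.1016]
tcp_rot: [-3.141, -0.002, -0.0]
ft_force: [-0.2, -0.6, 0.5]
grip_width: 0.699
time_s: 29.28
tcp_pos: [0.6029, 0.0814, 0.0713]
tcp_rot: [-3.141, -0.002, 0.001]
ft_force: [0.8, 0.0, -0.3]
grip_width: 0.702
[0.60288743 0.08135287 0.07132032] 0.0011671370360437638
[255.19431373 199.25261632] [255.1177751  211.22652471]
139 ...............++.+.++.............+++.++.+...++++++++++++++++++++....
143 ...........+++++++++++++++.........+++++++++++.+++++++++++++++++++....
147 ..........++++++++++++++++.........+++++++++++++++++++++++++++++++....
151 ....+......++++++++++++++++........+++++++++++++++++++++++++++++++....
155 ..+.....+..++++++++++++++++........++++++++++++++++++++++++++++++.....
159 ...+.......++++++++++++++++++++++++++++++++++++++++++++++++++++++.....
163 +...+.+.....+++++++++++++++++++++++++++++++++++++++++++++++++++++.....
167 .++...................+++++++++++++++++++++++++++++++++++++++++++.....
171 .+....+...+++++++++++++++++++++++++++++++++++++++++++++++++++++++.....
175 ..+....+....+++++++++++#######++++++++++++++++++++++++++
[... 664 characters left out ...]
########+................
215 ...................########+++++++++++++++++########+.................
219 ....................+#######+++++++++++++++###++###...................
223 ......................+#######++++++++++++#######+....................
227 ..++++++................+########+++++#########.................++++++
231 ++++++++++..................+##############+...................+++++++
235 ++++++++++.....................................................+++++++
239 ++++++++++....................................................++++++++
243 ++++++++++....................................................++++++++
247 ++++++++++....................................................++++++++
```

```bash
python3 -m inch '[{"travel":[-0.001,0.0015,0.035],"spin":0,"grip":0.3},{"travel":[0,0,0.025],"spin":0,"grip":0.3},{"travel":[0,0,0.012],"spin":0,"grip":0.3},{"travel":[0,0,0.005],"spin":0,"grip":0.3},{"travel":[0,0,0],"spin":0,"grip":1}]' 25
python3 -m inch '[{"travel":[0,0,0],"spin":0,"grip":1},{"travel":[0,0,0],"spin":0,"grip":1},{"travel":[0,0,0],"spin":0,"grip":1},{"travel":[0,0,0],"spin":0,"grip":1},{"travel":[0,0,-0.01],"spin":0,"grip":1}]' 25
python3 - <<'E'
from h import *
s=r.state();t=s["tcp_pos"];a=np.radians(-9.38);print(t,s["grip_width"],s["ft_force"])
f=lambda lx,ly:[.517+np.cos(a)*lx-np.sin(a)*ly,-.3274+np.sin(a)*lx+np.cos(a)*ly]
for ly in(.04,-.04):print(ly,f(-.012,ly))
q=f(-.012,-.04);plan([q[0],q[1],.1],-9.4,10)
E
```

```text
time_s: 29.95
tcp_pos: [0.6018, 0.0795, -0.0063]
tcp_rot: [-3.141, -0.001, 0.001]
ft_force: [-0.7, -0.0, 0.0]
grip_width: 0.626
time_s: 30.58
tcp_pos: [0.6001, 0.0789, 0.0026]
tcp_rot: [3.141, 0.003, 0.0]
ft_force: [0.3, 0.1, -3.0]
grip_width: 0.394
[0.60014123 0.07887224 0.00255515] 0.3937731215434282 [ 0.30803704  0.14638055 -3.04963318]
0.04 [np.float64(0.5116797135897108), np.float64(-0.2859790565955761)]
-0.04 [np.float64(0.4986411876978981), np.float64(-0.36490938563688013)]
yaw 0.0 spin/row 0.94 mm: [[-10.2, 44.4, -9.7], [-9.4, 44.5, -9.7], [-8.7, 44.7, -9.7], [-8.0, 44.8, -9.7], [-7.2, 44.9, -9.7], [-6.5, 45.1, -9.7], [-5.7, 45.2, -9.7], [-5.0, 45.2, -9.7], [-4.3, 45.3, -9.7], [-3.5, 45.4, -9.7]]
```

```bash
python3 -m inch '[{"travel":[0,0,-0.055],"spin":0,"grip":1},{"travel":[0,0,-0.055],"spin":0,"grip":1},{"travel":[-0.010,0.0445,0],"spin":0.95,"grip":1},{"travel":[-0.0095,0.0445,0],"spin":0.95,"grip":1},{"travel":[-0.009,0.0445,0],"spin":0.95,"grip":1}]' 25
python3 -m inch '[{"travel":[-0.008,0.045,0],"spin":0.95,"grip":1},{"travel":[-0.007,0.045,0],"spin":0.95,"grip":1},{"travel":[-0.0065,0.045,0],"spin":0.95,"grip":1},{"travel":[-0.006,0.045,0],"spin":0.95,"grip":1},{"travel":[-0.005,0.045,0],"spin":0.95,"grip":1}]' 25
python3 -m inch '[{"travel":[-0.0045,0.0455,0],"spin":0.95,"grip":1},{"travel":[-0.0035,0.0455,0],"spin":0.9,"grip":1},{"travel":[0,0,0],"spin":0,"grip":1},{"travel":[0,0,0],"spin":0,"grip":1},{"travel":[0,0,0],"spin":0,"grip":1}]' 25
python3 - <<'E'
from h import *
cw=r.camera_info("wrist");b=cv2.cvtColor(r.capture("wrist"),cv2.COLOR_RGB2BGR);s=r.state();print(s["tcp_pos"],s["tcp_rot"],s["grip_width"],s["ft_force"])
cv2.imwrite("pics/f1.png",b)
a=np.radians(-9.38)
for q in((-.07,.098),(-.07,-.098),(.205,.098),(.06,.089),(.06,-.089)):print(q,proj(cw,[.517+np.cos(a)*q[0]-np.sin(a)*q[1],-.3274+np.sin(a)*q[0]+np.cos(a)*q[1],.056]).round())
plan([.4986,-.3649,s["tcp_pos"][2]],-9.4,1)
E
```

```text
time_s: 31.2
tcp_pos: [0.5696, -0.0552, 0.1133]
tcp_rot: [3.141, 0.001, -0.05]
ft_force: [0.2, -0.9, -3.8]
grip_width: 0.392
time_s: 31.82
tcp_pos: [0.5186, -0.2765, 0.1131]
tcp_rot: [-3.141, 0.001, -0.133]
ft_force: [0.6, -0.4, -2.0]
grip_width: 0.391
time_s: 32.45
tcp_pos: [0.4996, -0.3625, 0.1133]
tcp_rot: [-3.141, 0.0, -0.162]
ft_force: [0.2, -0.1, -3.0]
grip_width: 0.392
[ 0.49972094 -0.36266248  0.11333803] [-3.14091880e+00  2.94195521e-05 -1.61942054e-01] 0.39157144297104635 [-0.53543131 -1.08568529 -2.79864335]
(-0.07, 0.098) [173.  18.]
(-0.07, -0.098) [191. 264.]
(0.205, 0.098) [565.  19.]
(0.06, 0.089) [357.  32.]
(0.06, -0.089) [337. 256.]
yaw -9.3 spin/row 0.12 mm: [[-0.7, 2.4, -0.0]]
```

View pics/f1.png

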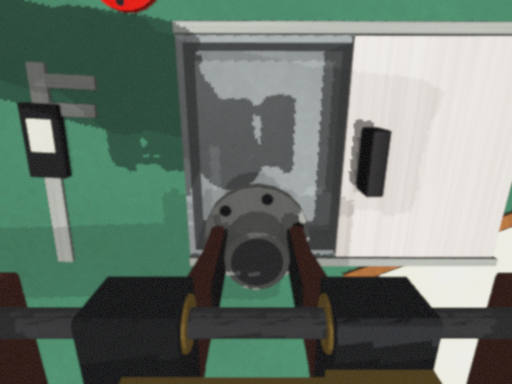

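The tray interior lies below: the near-left corner is at (177,22), the cover edge runs from (353,35), the handle is at (374,161), and the flange hangs over the -y half. Lowering it.

```bash
python3 -m inch '[{"travel":[-0.0005,0.0025,0.045],"spin":0,"grip":1},{"travel":[0,0,0.04],"spin":0,"grip":1},{"travel":[0,0,0.016],"spin":0,"grip":1},{"travel":[0,0,0.008],"spin":0,"grip":1},{"travel":[0,0,0.002],"spin":0,"grip":1}]' 25
python3 -m inch '[{"travel":[0,0,0.001],"spin":0,"grip":1},{"travel":[0,0,0.001],"spin":0,"grip":1},{"travel":[0,0,0.001],"spin":0,"grip":1},{"travel":[0,0,0],"spin":0,"grip":1},{"travel":[0,0,0],"spin":0,"grip":1}]' 25
```

```text
time_s: 33.12
tcp_pos: [0.4992, -0.3668, 0.003]
tcp_rot: [3.141, -0.001, -0.164]
ft_force: [-0.3, 0.0, -3.1]
grip_width: 0.392
time_s: 33.75
tcp_pos: [0.4983, -0.3667, -0.0007]
tcp_rot: [3.142, -0.0, -0.164]
ft_force: [-0.3, -0.2, -2.6]
grip_width: 0.393
```

```bash
python3 -m inch '[{"travel":[0,0,0.0008],"spin":0,"grip":1},{"travel":[0,0,0.0007],"spin":0,"grip":1},{"travel":[0,0,0],"spin":0,"grip":1},{"travel":[0,0,0],"spin":0,"grip":1},{"travel":[0,0,0],"spin":0,"grip":1}]' 25
```

```text
time_s: 34.38
tcp_pos: [0.4983, -0.3668, -0.0011]
tcp_rot: [3.141, 0.0, -0.165]
ft_force: [-3.3, 2.1, 7.5]
grip_width: 0.394
```

```bash
python3 -m inch '[{"travel":[0,0,0],"spin":0,"grip":0.4},{"travel":[0,0,0],"spin":0,"grip":0.4},{"travel":[0,0,-0.02],"spin":0,"grip":0.4},{"travel":[0,0,-0.045],"spin":0,"grip":0.4},{"travel":[0,0,-0.045],"spin":0,"grip":0.3}]'
python3 -c "
from h import *
plan([.639,-.063,.11],0,7)"
```

```text
time_s: 35.0
tcp_pos: [0.4985, -0.3667, 0.1101]
tcp_rot: [-3.142, -0.001, -0.164]
ft_force: [0.2, 0.2, -0.2]
grip_width: 0.675
yaw -9.4 spin/row -1.34 mm: [[12.7, -46.1, 0.0], [13.8, -45.8, 0.0], [14.9, -45.4, 0.0], [15.9, -45.1, 0.0], [17.0, -44.7, 0.0], [18.0, -44.3, 0.0], [19.1, -43.8, 0.0]]
```

```bash
python3 -m inch '[{"travel":[0.0125,-0.046,0],"spin":-1.35,"grip":0.3},{"travel":[0.014,-0.046,0],"spin":-1.35,"grip":0.3},{"travel":[0.015,-0.0455,0],"spin":-1.35,"grip":0.3},{"travel":[0.016,-0.045,0],"spin":-1.35,"grip":0.3},{"travel":[0.017,-0.0445,0],"spin":-1.35,"grip":0.3}]'
python3 -m inch '[{"travel":[0.018,-0.0445,0],"spin":-1.35,"grip":0.3},{"travel":[0.019,-0.044,0.01],"spin":-1.3,"grip":0.3},{"travel":[0,0,0.03],"spin":0,"grip":0.3},{"travel":[0,0,0],"spin":0,"grip":0.3},{"travel":[0,0,0],"spin":0,"grip":0.3}]'
python3 - <<'E'
from h import *
s=r.state();print(s["tcp_pos"],s["tcp_rot"][2])
cw=r.camera_info("wrist");im=r.capture("wrist");print(proj(cw,[.639,-.063,.01]),proj(cw,[.639,-.063,.038]))
p=im.astype(int);m=((p.max(2)-p.min(2)<45)).astype(np.uint8)
u,v=proj(cw,[.639,-.063,.01]).astype(int)
for row in range(v-36,v+50,4):print(row,"".join("#" if p[row,x].mean()>150 and m[row,x] else "+" if m[row,x] else "R" if p[row,x,0]>p[row,x,1] else "." for x in range(u-70,u+70,2)))
E
```

```text
time_s: 35.62
tcp_pos: [0.5999, -0.1486, 0.1094]
tcp_rot: [3.141, -0.002, -0.046]
ft_force: [0.7, 0.9, 0.2]
grip_width: 0.701
time_s: 36.25
tcp_pos: [0.6394, -0.0637, 0.0691]
tcp_rot: [3.141, -0.001, -0.002]
ft_force: [-0.1, 0.0, 0.3]
grip_width: 0.7
[ 0.63942979 -0.0637046   0.06914188] -0.0017063252967857157
[255.74193105 198.83922549] [255.7137642  210.91640055]
162 +++++++++++++++++++++++++++++++++++++++++++++++++++++++++++++++++++...
166 ++++++++++++++++++++++++++++++++++++++++++++++++++++++++++++++++++....
170 ++++++++++++++++++++++++++++++++++++++++++++++++++++++++++++++++++....
174 ++++++++++++++++++++++++##++++#####+++++++++++++++++++++++++++++++....
178 ++++++++++++++++++++++++++++++++++++++++++++++++++++++++++++++++++....
182 ...++++++........+++++++++++++++++++++++++++++++++++.......+++++......
186 .................++####++++++++++++++++++++++++++++++.......++++......
190 ................++####++++++++++++++++++++++++++++++#+................
194 ................++####++++++++++++++++++++++++########+...............
198 ................+#++++++++++++++++++++++++++++#######
[... 217 characters left out ...]
++######++...............
214 .................+++####+++++++++++++++++++++#+######+................
218 ..................++####+++++++++++++++++++++#######+.................
222 .........+.........++++##+#+++++++++++++++++######++..................
226 .+++++++...........+.+++#++++++++++++++++++#+###++..............++++++
230 +++++++++++.............+++++#++++++++++##++++++..............++++++++
234 +++++++++++................+++++#+++#+#++++++.................++++++++
238 +++++++++++........................+..........................++++++++
242 +++++++++++...................................................++++++++
246 +++++++++++...................................................++++++++
```

```bash
python3 -m inch '[{"travel":[0,0.0015,0.034],"spin":0,"grip":0.3},{"travel":[0,0,0.024],"spin":0,"grip":0.3},{"travel":[0,0,0.012],"spin":0,"grip":0.3},{"travel":[0,0,0.005],"spin":0,"grip":0.3},{"travel":[0,0,0],"spin":0,"grip":1}]' 25
python3 -m inch '[{"travel":[0,0,0],"spin":0,"grip":1},{"travel":[0,0,0],"spin":0,"grip":1},{"travel":[0,0,0],"spin":0,"grip":1},{"travel":[0,0,0],"spin":0,"grip":1},{"travel":[0,0,-0.01],"spin":0,"grip":1}]' 25
python3 -c "
from h import *
s=r.state();print(s['tcp_pos'])
plan([.5117,-.285,.11],-9.4,6)"
```

```text
time_s: 36.92
tcp_pos: [0.6395, -0.0644, -0.0065]
tcp_rot: [3.142, -0.001, -0.001]
ft_force: [0.0, 0.0, 0.2]
grip_width: 0.624
time_s: 37.55
tcp_pos: [0.6379, -0.0644, 0.0021]
tcp_rot: [-3.142, 0.002, -0.0]
ft_force: [-0.3, 0.4, -4.1]
grip_width: 0.391
[ 0.63792292 -0.06435496  0.00205735]
yaw -0.0 spin/row 1.56 mm: [[-21.0, 36.8, -18.0], [-20.0, 37.3, -18.0], [-19.0, 37.9, -18.0], [-17.9, 38.4, -18.0], [-16.9, 38.9, -18.0], [-15.8, 39.3, -18.0]]
```

```bash
python3 -m inch '[{"travel":[0,0,-0.055],"spin":0,"grip":1},{"travel":[0,0,-0.055],"spin":0,"grip":1},{"travel":[-0.021,0.037,0],"spin":1.55,"grip":1},{"travel":[-0.020,0.0375,0],"spin":1.55,"grip":1},{"travel":[-0.019,0.038,0],"spin":1.55,"grip":1}]' 25
python3 -m inch '[{"travel":[-0.018,0.0385,0],"spin":1.55,"grip":1},{"travel":[-0.017,0.039,0],"spin":1.55,"grip":1},{"travel":[-0.016,0.039,0],"spin":1.55,"grip":1},{"travel":[0,0,0],"spin":0,"grip":1},{"travel":[0,0,0],"spin":0,"grip":1}]' 25
python3 -c "
from h import *
s=r.state();print(s['tcp_pos'],s['ft_force'])
plan([.5117,-.286,-.0005],-9.4,1)"
```

```text
time_s: 38.17
tcp_pos: [0.5748, -0.1762, 0.1129]
tcp_rot: [3.141, 0.0, -0.082]
ft_force: [0.5, 0.6, -2.4]
grip_width: 0.395
time_s: 38.8
tcp_pos: [0.5126, -0.2848, 0.1128]
tcp_rot: [-3.141, -0.0, -0.163]
ft_force: [-0.1, 0.7, -2.9]
grip_width: 0.391
[ 0.51260108 -0.28483805  0.11282672] [-0.09541454  0.7176671  -2.85366229]
yaw -9.3 spin/row 0.09 mm: [[-0.7, 1.3, 113.3]]
```

```bash
python3 -m inch '[{"travel":[-0.0005,0.001,0.045],"spin":0,"grip":1},{"travel":[0,0,0.04],"spin":0,"grip":1},{"travel":[0,0,0.016],"spin":0,"grip":1},{"travel":[0,0,0.007],"spin":0,"grip":1},{"travel":[0,0,0.002],"spin":0,"grip":1}]' 25
python3 -m inch '[{"travel":[0,0,0.001],"spin":0,"grip":1},{"travel":[0,0,0.001],"spin":0,"grip":1},{"travel":[0,0,0.001],"spin":0,"grip":1},{"travel":[0,0,0.001],"spin":0,"grip":1},{"travel":[0,0,0],"spin":0,"grip":1}]' 25
```

```text
time_s: 39.42
tcp_pos: [0.513, -0.2862, 0.0036]
tcp_rot: [3.141, -0.002, -0.162]
ft_force: [1.3, -0.3, -3.8]
grip_width: 0.388
time_s: 40.05
tcp_pos: [0.5118, -0.2863, -0.0013]
tcp_rot: [3.142, 0.0, -0.163]
ft_force: [-0.4, -0.0, -3.2]
grip_width: 0.394
```

```bash
python3 -m inch '[{"travel":[0,0,0.0008],"spin":0,"grip":1},{"travel":[0,0,0.0007],"spin":0,"grip":1},{"travel":[0,0,0],"spin":0,"grip":1},{"travel":[0,0,0],"spin":0,"grip":1},{"travel":[0,0,0],"spin":0,"grip":1}]' 25
```

```text
time_s: 40.67
tcp_pos: [0.512, -0.2863, -0.0016]
tcp_rot: [3.141, 0.0, -0.163]
ft_force: [-4.1, 1.5, 8.1]
grip_width: 0.395
```

```bash
python3 -m inch '[{"travel":[0,0,0],"spin":0,"grip":0.4},{"travel":[0,0,0],"spin":0,"grip":0.4},{"travel":[0,0,-0.02],"spin":0,"grip":0.4},{"travel":[0,0,-0.045],"spin":0,"grip":0.4},{"travel":[0,0,-0.045],"spin":0,"grip":0.4}]'
python3 -m inch '[{"travel":[0.03,0.013,0],"spin":0,"grip":0.4},{"travel":[0.03,0.013,0],"spin":0,"grip":0.4},{"travel":[0.03,0.0135,0],"spin":0,"grip":0.4},{"travel":[0,0,0],"spin":0,"grip":0.4},{"travel":[0,0,0],"spin":0,"grip":0.4}]'
python3 - <<'E'
from h import *
cw=r.camera_info("wrist");b=cv2.cvtColor(r.capture("wrist"),cv2.COLOR_RGB2BGR);s=r.state();print(s["tcp_pos"],s["tcp_rot"],s["grip_width"])
cv2.imwrite("pics/g1.png",b)
print(proj(cw,[.594,-.3401,.081]),proj(cw,s["tcp_pos"]))
plan([.594,-.3401,.04],-9.4,1)
E
```

```text
time_s: 41.3
tcp_pos: [0.5121, -0.2861, 0.1096]
tcp_rot: [-3.141, -0.001, -0.162]
ft_force: [-0.3, -0.5, 0.1]
grip_width: 0.6
time_s: 41.92
tcp_pos: [0.594, -0.3393, 0.1079]
tcp_rot: [-3.141, 0.0, -0.162]
ft_force: [-0.7, 0.4, -0.5]
grip_width: 0.6
[ 0.59371606 -0.33924212  0.10778755] [-3.14142482e+00  2.68673341e-04 -1.62243567e-01] 0.6003660216592622
[256.65240702 214.94115375] [256.0526215  229.08335055]
yaw -9.3 spin/row 0.1 mm: [[0.4, 0.8, 67.8]]
```

View pics/g1.png

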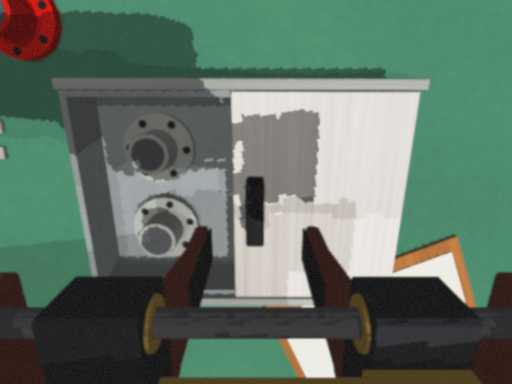

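Both flanges sit flat and side by side, necks up, at (160,147) and (167,225). The handle is centred under the jaws at (255,211). Gripping the handle.

```bash
python3 -m inch '[{"travel":[0,0.001,0.035],"spin":0,"grip":0.4},{"travel":[0,0,0.02],"spin":0,"grip":0.4},{"travel":[0,0,0.011],"spin":0,"grip":0.4},{"travel":[0,0,0],"spin":0,"grip":1},{"travel":[0,0,0],"spin":0,"grip":1}]' 15
python3 -m inch '[{"travel":[0,0,0],"spin":0,"grip":1},{"travel":[0,0,0],"spin":0,"grip":1},{"travel":[0,0,0],"spin":0,"grip":1},{"travel":[0,0,0],"spin":0,"grip":1},{"travel":[0,0,0],"spin":0,"grip":1}]' 15
```

```text
time_s: 42.6
tcp_pos: [0.5948, -0.341, 0.0422]
tcp_rot: [3.141, -0.001, -0.163]
ft_force: [0.1, -0.1, 0.0]
grip_width: 0.415
time_s: 43.22
tcp_pos: [0.5921, -0.3407, 0.0416]
tcp_rot: [3.141, 0.004, -0.163]
ft_force: [-5.5, 1.9, 6.0]
grip_width: 0.156
```

```bash
python3 -m inch '[{"travel":[-0.015,0,0],"spin":0,"grip":1},{"travel":[-0.025,0,0],"spin":0,"grip":1},{"travel":[-0.025,0,0],"spin":0,"grip":1},{"travel":[-0.025,0,0],"spin":0,"grip":1},{"travel":[-0.020,0,0],"spin":0,"grip":1}]' 15
python3 -m inch '[{"travel":[-0.010,0,0],"spin":0,"grip":1},{"travel":[-0.003,0,0],"spin":0,"grip":1},{"travel":[-0.002,0,0],"spin":0,"grip":1},{"travel":[0,0,0],"spin":0,"grip":1},{"travel":[0,0,0],"spin":0,"grip":1}]' 15
python3 - <<'E'
from h import *
t=np.array(r.state()["tcp_pos"])[:2]-[.517,-.3274];a=np.radians(-9.38);print("lx",t[0]*np.cos(a)+t[1]*np.sin(a),-t[0]*np.sin(a)+t[1]*np.cos(a))
E
```

```text
time_s: 43.85
tcp_pos: [0.4848, -0.3229, 0.0416]
tcp_rot: [3.141, -0.002, -0.163]
ft_force: [1.7, -1.1, -0.8]
grip_width: 0.159
time_s: 44.48
tcp_pos: [0.4713, -0.3207, 0.0415]
tcp_rot: [3.141, -0.001, -0.163]
ft_force: [0.3, 0.7, 4.7]
grip_width: 0.161
lx -0.046157860386400296 -0.000842666890763036
```

```bash
python3 -m inch '[{"travel":[-0.002,0,0],"spin":0,"grip":1},{"travel":[-0.002,0,0],"spin":0,"grip":1},{"travel":[-0.002,0,0],"spin":0,"grip":1},{"travel":[0,0,0],"spin":0,"grip":1},{"travel":[0,0,0],"spin":0,"grip":1}]' 15
python3 -m inch '[{"travel":[-0.001,0,0],"spin":0,"grip":1},{"travel":[-0.001,0,0],"spin":0,"grip":1},{"travel":[0,0,0],"spin":0,"grip":1},{"travel":[0,0,0],"spin":0,"grip":1},{"travel":[0,0,0],"spin":0,"grip":1}]' 15
```

```text
time_s: 45.1
tcp_pos: [0.4649, -0.3196, 0.0415]
tcp_rot: [3.141, -0.0, -0.163]
ft_force: [-0.6, 0.7, 6.3]
grip_width: 0.158
time_s: 45.72
tcp_pos: [0.464, -0.3195, 0.0416]
tcp_rot: [3.141, -0.002, -0.163]
ft_force: [5.9, -0.8, 2.8]
grip_width: 0.158
```

```bash
python3 -m inch '[{"travel":[-0.001,0,0],"spin":0,"grip":1},{"travel":[-0.001,0,0],"spin":0,"grip":1},{"travel":[0,0,0],"spin":0,"grip":1},{"travel":[0,0,0],"spin":0,"grip":1},{"travel":[0,0,0],"spin":0,"grip":1}]' 15
python3 - <<'E'
from h import *
t=np.array(r.state()["tcp_pos"])[:2]-[.517,-.3274];a=np.radians(-9.38);print("lx",t[0]*np.cos(a)+t[1]*np.sin(a))
E
```

```text
time_s: 46.35
tcp_pos: [0.4641, -0.3195, 0.0416]
tcp_rot: [3.142, -0.006, -0.162]
ft_force: [10.5, -3.5, -3.8]
grip_width: 0.158
lx -0.053485363373217534
```

Hard stop confirmed: the position holds while the force rises. Release, retreat upward and do the final checks.

```bash
python3 -m inch '[{"travel":[0.002,0,0],"spin":0,"grip":0.3},{"travel":[0,0,0],"spin":0,"grip":0.3},{"travel":[0,0,0],"spin":0,"grip":0.3},{"travel":[0,0,-0.03],"spin":0,"grip":0.3},{"travel":[0,0,-0.05],"spin":0,"grip":0.3}]'
python3 -m inch '[{"travel":[-0.01,0.05,-0.04],"spin":0,"grip":0.3},{"travel":[-0.01,0.06,-0.03],"spin":0,"grip":0.3},{"travel":[-0.01,0.06,0],"spin":0,"grip":0.3},{"travel":[0,0.06,0],"spin":0,"grip":0.3},{"travel":[0,0,0],"spin":0,"grip":0.3}]'
python3 - <<'E'
from h import *
c=r.camera_info("top");im=r.capture("top");cv2.imwrite("pics/z.png",im[...,::-1])
a=np.radians(-9.38)
W=lambda lx,ly,z:proj(c,[.517+np.cos(a)*lx-np.sin(a)*ly,-.3274+np.sin(a)*lx+np.cos(a)*ly,z])
print("profile along tray x at ly=.05 (z .055)")
for lx in np.arange(-.085,.1,.005):
    u,v=W(lx,.05,.055).round().astype(int);print(round(lx,3),im[v,u].tolist(),end=" ")
p=im.astype(int)
print("\nhandle pred",W(-.052,0,.081))
dark=np.argwhere((p[180:235,360:430].max(2)<45));print("dark centroid",dark.mean(0)[::-1]+[360,180],len(dark))
asc("top",(130,160,195,222),2)
old=cv2.imread("pics/top0.png")[...,::-1].astype(int)
for n,(x0,y0,x1,y1) in dict(bigflange=(246,74,306,132),jar=(128,262,162,294),caliper=(345,250,380,292),red1=(302,182,328,210)).items():print(n,np.abs(p[y0:y1,x0:x1]-old[y0:y1,x0:x1]).mean().round(1))
print(r.state()["tcp_pos"])
E
```

```text
time_s: 46.98
tcp_pos: [0.4609, -0.3185, 0.1204]
tcp_rot: [-3.14, 0.005, -0.163]
ft_force: [0.5, -0.7, 0.1]
grip_width: 0.682
time_s: 47.6
tcp_pos: [0.3938, -0.5403, 0.1862]
tcp_rot: [3.14, 0.002, -0.171]
ft_force: [0.2, 0.6, -0.2]
grip_width: 0.701
profile along tray x at ly=.05 (z .055)
-0.085 [58, 108, 82] -0.08 [42, 76, 59] -0.075 [61, 76, 66] -0.07 [112, 117, 110] -0.065 [193, 195, 188] -0.06 [200, 202, 195] -0.055 [200, 202, 196] -0.05 [200, 202, 195] -0.045 [201, 204, 196] -0.04 [200, 202, 194] -0.035 [200, 202, 194] -0.03 [200, 203, 195] -0.025 [201, 203, 197] -0.02 [200, 202, 197] -0.015 [199, 202, 196] -0.01 [200, 203, 196] -0.005 [201, 203, 194] 0.0 [200, 203, 197] 0.005 [200, 203, 196] 0.01 [200, 202, 197] 0.015 [201, 203, 198] 0.02 [200, 203, 197] 0.025 [200, 202, 197] 0.03 [200, 202, 197] 0.035 [200, 203, 198] 0.04 [201, 203, 198] 0.045 [201, 203, 198] 0.05 [201, 203, 198] 0.055 [200, 202, 198] 0.06 [200, 203, 197] 0.065 [198, 201, 196] 0.07 [136, 153, 140] 0.075 [66, 117, 89] 0.08 [63, 117, 88] 0.085 [63, 118, 88] 0.09 [63, 117, 88] 0.095 [62, 116, 87] 
handle pred [39
[... 1607 characters left out ...]
....+++kkkkkkkk+++++++++++++++++++++++++++++++++++++kkkkk..
206 ..........+++kkkkkkkk+++++++++++++++++++++++++++++++++++++kkkkk..
208 ..........+++kkkkkkkk+++++++++++++++++++++++++++++++++++++kkkkk..
210 ..........+++kkkkkkkk++++++++++++++++++++++++++++++++++++kkkkkk..
212 ..........++++kkkkkkk+++++++++++++++++++++++++kkkkkkkkkkkkkkk....
214 ...........++++kk+++++++++++++kkkkkkkkkkkkkkkkkkkkkk.............
216 ...........++++kkkkkkkkkkkkkkkkkkkkkk............................
218 .................................................................
220 .................................................................
bigflange 2.4
jar 1.3
caliper 2.7
red1 1.5
[ 0.39756834 -0.5347821   0.18669655]
```

```bash
python3 -c "
from bench import r
s=r.state();print(s['time_s'],s['ft_force']);print(r.close_job())"
```

```text
47.7 [0.97575514 0.6139645  0.95029551]
the job is handed in; nothing more can be done
None
```

The job is handed in at 47.7 s of robot time. Both necked flanges are in the tray under the shut cover, and the valve body stands in the bin.

- **Valve body:** I tipped it up by its neck with a light grip, stood it on the bench and let go. A picture showed it standing free. I then retook it by the block and lowered it to contact inside the bin.
- **Flanges:** I set each on the tray floor with about 8 N of contact. A picture before closing showed them flat, side by side, necks up.
- **Cover:** I pulled it shut until it stopped moving while the force rose to about 11 N.

**Last checks**
- In the top image the cover spans the whole tray (about -0.07 to +0.07 m), and the body shows as an upright square with its bore up in the bin.
- The image patches for the big flange, oil jar, caliper and one red look-alike match the first picture. I did not check the second red look-alike that way.
- The handle check failed: a dark-pixel search gave a spot about 7 pixels to the side of where the handle should be, from only 8 pixels. I relied on the hard stop and the cover span instead.

**What disagreed or went wrong**
- The fingertips were really about 37 mm higher than the reported TCP height and `r.tip_reach` imply, found by touching the bench with about 24 N. My first grasp therefore closed above the body.
- My first try at tipping the body, gripping the flat block, only lifted it level. I set it back down, with a brief 7 N contact, and regripped the neck.
- All other forces I saw were about 12 N or less.

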